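Lock the hood bracket into the slotted upright

ROBOT

A 6-joint arm with a two-finger parallel gripper is mounted at the origin on the work surface. World frame = base frame: x ahead of the robot, y to its left, z up, the work surface at z = 0. Lengths are in mm, angles in degrees, forces in N, time in s.
With the tool pointing down it reaches from about 350 to 850 mm from the base axis. Payload 8.1 kg.
Tool frame: the origin (TCP) lies midway between the tips of the shut fingers; the grasp point (between the pads) lies 19 mm behind it; x points along the fingers, y is the direction in which the jaws open and shut, and the axes are right-handed (so a half turn about x gives the same grasp; the last joint's range is limited). The gripper opens to 85 mm and grips with 20 to 120 N. Pads are 22 mm wide; open, the fingers measure 114 mm over their backs; the gripper's body (76 mm by 85 mm) begins 54 mm behind the grasp point. The pads swing forward as they close: fully open they stand 13 mm farther back than shut.
Start: joints at [66.44, 7.471, 85.268, -0, 87.261, -4.893], TCP at [192.019, 568.449, 205.792] pointing down, gripper open.
Joint ranges: [-169.43, 169.43], [-51.17, 129.36], [1.28, 143.12], [-76.62, 256.62], [0, 156.53], [-152.29, 152.29]. Speed limits (degrees/s): [136.94, 136.94, 159.86, 180, 180, 180].

INTERFACE

Orientations are given as [roll, pitch, yaw] about the fixed x, y, z axes, in that order (R = Rz(yaw) Ry(pitch) Rx(roll)).
In Python, from bench import r gives the robot as it stands.
- The arm moves only by the tool move_arm, never from a script. Its argument "deltas" is a list of rows, each a list of 2 entries, a list of its own where there are three numbers: the shift along the tool's x, y, z in mm, then the turn about the tool's x in degrees. A call has 1 to 12 rows; each row is the pose to reach, as a shift and turn from the pose measured when the call began, along the tool's axes at that moment; what a row does not reach only later rows make up. A row lasts 1/8 s, in which the tool goes at most 62.5 mm and 10.7 degrees, less where a joint would pass 70% of its speed; a pose out of reach is approached as far as the arm can. A call with a gripper value outside its range is refused whole. "jaw" is the opening, from -1 (shut) to 1 (fully open), set as the call begins (left out, the last holds). The fingers move at their own pace and stop on an object; "squeeze" is the grip in N (left out, the last holds). Time passes only in rows, so rows that repeat a pose let the fingers close. It gives the time, the measured TCP pose, the force and the opening at its end, in the units of the state.
- r.sense(): the state, without advancing time (a new reading comes with each control period).
- r.snapshot(name): name is "scene" or "side" or "wrist"; returns (picture, depth): 384x512x3 uint8, red, green, blue; 384x512 float32, mm along the optical axis (not along the pixel's ray), 0 where there is no reading.
- r.get_calibration(name): a dict with "fovy" (degrees; the focal length in pixels is half the picture's height over the tangent of half this angle, whatever the lens; pixels are square), "cx", "cy" (the principal point, pixels), "k1" (the pictures are not rectified: a ray, as slopes to the right and down, at radius r is drawn at 1 + k1 r^2 times it, then the intrinsics apply), "position" and "attitude" of the camera in the world; the wrist camera has in their place "tool_from_camera" (4x4, takes a point from camera to tool coordinates, whose origin is the TCP and whose axes are the tool frame's). Camera axes: x right, y down, z forward; pixel columns grow to the right and rows downward; lengths in mm; the calibration is good to about 2 mm. A picture is of the moment at which its call begins: read the wrist's pose just before it. get_calibration takes no time and is no camera call.
- r.hand_in(): hands the job in, once; it reports no verdict.
The state is a dict: "time": time; "joint_pos": joint angles; "qd": joint speeds; "joint_efforts": joint torques, N m; "tool_pos": TCP position; "tcp_rot": TCP orientation; "ft_force": force on the tool from outside, world axes, zero at the start; "wrist_torque": the same for the moment, N m; "finger_gap": finger opening in mm.
Only numpy, scipy, OpenCV 4.12 (cv2) and the standard library are available. Lean on these libraries where they do the work, as an engineer would, in place of code of your own. Each camera call takes 0.05 s, during which the arm holds its last target. There are 200 camera calls.

TASK

Pick up the blue hood bracket, hook both its claws into the two slots of the slotted upright, and press it down gently until both red spring catches have snapped in over its ears and it is locked fully home. The slotted strip is clamped a little higher or lower than you can measure, so feel your way and do not force anything. Let go of the bracket and leave the other things on the shelf where they are.

Things in the scene. Friction and masses are not known exactly. Their poses are not given: they have to be found in the camera images.
- upright: slotted upright, fixed: dark base 120 x 110 x 12, two dark posts behind an aluminium strip 50 wide, 5 thick, nominally z=27 to 139, open behind. Origin: on the shelf, below the middle of the strip's front face (x=0). -x: the way the face looks; +x: the way claws go in; z up. Strip, slots and catches together are clamped up to 12 mm higher or lower than nominal: drawn anew, not measured, firm under load
- slots_nominal (a point): point on the strip's front face midway between the two slots, 98 above the shelf, at nominal height (true height up to 12 mm off). Slots lie one above the other, each 14 wide and 28 high: z=-33..-5 and z=+5..+33 from here. Axes as the upright's
- home_nominal (a point): where bracket_grip is when the bracket is home, axes as the upright's: 45 before the strip's face, 103 above the shelf, at nominal height (true: up to 12 mm off). To enter, the bracket must be 16 to 21 above true home, level and square; then +x until its plate touches the strip. Too high, the claws meet the strip; too low, its ears meet the catches: feel for the slots from above, gently
- bracket_grip (a point): middle of the grip bar of the loose blue hood bracket (0.18 to 0.29 kg), 58 above its underside; it starts standing on the shelf in its working attitude: z up, +x to the claws. Bar 12 wide (y), 24 high (z +-12), x=-65..+37: pinch it across y here. Front leg with foot 44 wide and a lip 12 above the bar at x=-65..-57
- bracket_claws (a point): on the hood bracket's plate: middle of its back face, 45 ahead (+x) of bracket_grip and 11.5 below it. Two steel claws, 6 wide, 23 high, one 38 above the other, reach 12.5 behind this face: shank 7 high, with a hook hanging 16 below the shank, 7.5 clear of the plate. Shank undersides at z=-26.5 and +11.5 from here. Plate 8 thick, 70 high, 12 wide (24 in the top 16), ears out to 28 wide 14 below its top
- bracket_press (a point): top of the bar beside the plate, where to press: 25 ahead (+x) of bracket_grip, 12 above it, 20 from the plate's back. Lowered from entry, the plate's ears meet the catches about 11 above true home; the bracket then hangs by its hooks and may be let go. About 8 to 18 N down here snaps it home, where it stops hard (keep under about 25 N there); pressing far from the strip jams
- catch_left (a joint): red spring catch on the strip's front at the upright's +y side, nominally 105.7 above the shelf, reaching 12 out from the face and (with housing) 34 sideways; 0 = sprung in, grows (m) as pushed outward: about 0.0035 while an ear passes, about 0.0015 when snapped over the ear (locked); more or less if the bracket is off-centre
- catch_right (a joint): the same at the upright's -y side, growing as it is pushed outward to -y
- home_pin (a joint): green sprung tell-tale pin below the lower slot on the strip's front, under the plate's lower edge; 0 = up, grows (m) as the bracket pushes it down: first touched 3 mm above true home, 0.003 to 0.004 when fully home (the locked bracket droops by up to 0.06 rad, which is right). Push needed under 1 N
- step_rings_mid (a point): bystander: three stepped aluminium rings nested together, loose, 72 across, 21 high; point at its middle
- lens_hood_mid (a point): bystander: grey hard lens hood, loose, flaring to 80 across at the top, 48 high; point at its middle
- filter_tin: bystander: round steel filter tin, 68 across, 26 thick, loose, on its side (axis along x) in a small fixed rubber rest 70 wide; origin at its centre, 37 above the shelf. Beyond it, out of the way at the right, stands a black dry box with a hinged lid, 170 x 140 x 93
There are look-alikes about, which are no part of the job. Of the things shaped like the part that bears bracket_grip, the blue one is meant.

How it is judged:
By the outcome, as a careful person would: the job done as asked, in the order asked, and still so for the second after the job is handed in, with the robot touching nothing.
It also fails if it takes over 64 s, if anything falls off the work surface, if the arm or the gripper's body presses on something with over 40 N, if the wrist force passes 120 N, or if a joint passes its speed limit or range.

## Working session

There is one attempt and no reset: what is moved stays moved. The work goes in short steps, Python scripts to look and compute and a tool call to move; the robot and the scene stay as the last step left them, time stands still between calls to the robot, and variables do not carry over. Pictures are saved under pics/ and viewed, about 8 in all and at most 12, crops included, and the job is handed in when it is done.

Besides the shell and the picture viewer there is one more tool, called after "Request:" by a JSON object that holds its "api" and its "payload". move_arm: Moves the arm, as the interface text tells. Its arguments: {"type":"object","properties":{"deltas":{"type":"array","items":{"type":"array"}},"jaw":{"type":"number"},"squeeze":{"type":"number"}},"required":["deltas"]}

```bash
ls; mkdir -p pics; cat > h.py <<'E'
import numpy as np, cv2
from bench import r
from scipy.spatial.transform import Rotation as R
def cam(n):
    c=r.get_calibration(n); return c
def save(n,f):
    p,d=r.snapshot(n); cv2.imwrite(f'pics/{f}.png',p[:,:,::-1]); np.save(f'pics/{f}.npy',d); return p,d
def slopes(c,uv):
    f=192/np.tan(np.radians(c['fovy']/2)); uv=np.atleast_2d(np.float64(uv))
    q=(uv-[c['cx'],c['cy']])/f; s=q.copy()
    for _ in range(20): s=q/(1+c['k1']*(s**2).sum(1,keepdims=True))
    return s
def T(n,c,st=None):
    if n=='wrist':
        st=st or r.sense(); A=np.eye(4); A[:3,:3]=R.from_euler('xyz',st['tcp_rot'],degrees=True).as_matrix(); A[:3,3]=st['tool_pos']
        return A@np.array(c['tool_from_camera'])
    A=np.eye(4); a=np.array(c['attitude']); A[:3,:3]=a if a.shape==(3,3) else R.from_euler('xyz',a,degrees=True).as_matrix(); A[:3,3]=c['position']; return A
def pts(n,uv,depth,st=None):
    c=cam(n); s=slopes(c,uv); A=T(n,c,st); d=np.asarray(depth).reshape(-1,1)
    return (A[:3,:3]@(np.c_[s,np.ones(len(s))]*d).T).T+A[:3,3]
def ray(n,uv,z,st=None):
    c=cam(n); s=slopes(c,uv); A=T(n,c,st); v=(A[:3,:3]@np.c_[s,np.ones(len(s))].T).T
    return A[:3,3]+v*((z-A[2,3])/v[:,2])[:,None]
E
python3 - <<'E'
from h import *
for n in ('scene','side','wrist'): print(n,r.get_calibration(n))
a,_=save('scene','s0'); b,_=save('side','d0')
print(r.sense())
E
```

```text
pics
scene {'fovy': 52.33511381704488, 'cx': 259.65626600229626, 'cy': 189.60357331747062, 'k1': -0.09959228279966073, 'position': array([1307.70227947,  180.59039378,  660.93092599]), 'attitude': array([-125.35773874,   -0.53698666,  104.03105659])}
side {'fovy': 44.24175137422941, 'cx': 252.4290955707042, 'cy': 189.37889609646697, 'k1': -0.12861578570488447, 'position': array([ 983.06081346, -834.3556962 ,  820.61318743]), 'attitude': array([-127.38430599,    0.23900497,   27.67501971])}
wrist {'fovy': 66.84817538751567, 'cx': 262.4104323154782, 'cy': 184.93546074915633, 'k1': -0.055530010532641776, 'tool_from_camera': array([[-3.68115146e-05, -2.64313985e-01,  9.64436683e-01,
        -1.67817426e+02],
       [ 9.99999999e-01,  1.13231762e-05,  4.12721634e-05,
         1.45953998e-01],
       [-2.18292965e-05,  9.64436684e-01,  2.64313985e-01,
        -6.76574106e+01],
       [ 0.00000000e+00,  0.00000000e+00,  0.00000000e+00,
         1.00000000e+00]])}
{'time': 0.1, 'joint_pos': array([ 6.64407325e+01,  7.51405700e+00,  8.53228489e+01, -1.14545376e-03,
        8.72605955e+01, -4.89241327e+00]), 'qd': array([ 0.0248493 , -0.08282118, -0.18132255, -0.06259148,  0.18458216,
        0.04955033]), 'joint_efforts': array([ 1.33746007e-04, -5.70939696e+01, -5.01949275e+01, -2.12780328e-04,
        7.86923716e-03,  1.12224761e-04]), 'tool_pos': array([191.80445245, 567.95255851, 204.81703274]), 'tcp_rot': array([ -94.22015358,   89.90249189, -112.88695213]), 'ft_force': array([0.19962561, 0.45203645, 0.15125125]), 'wrist_torque': array([-0.02972472, -0.00284476, -0.01718312]), 'finger_gap': 85.55247062448112}
```

View pics/s0.png

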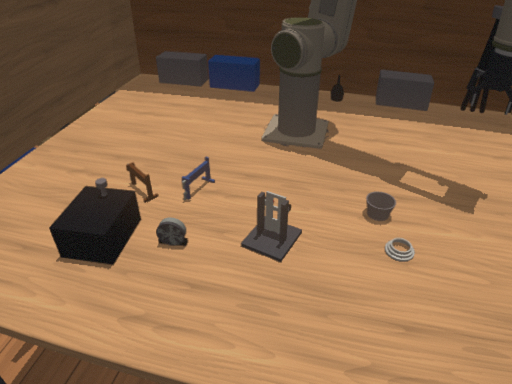

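View pics/d0.png

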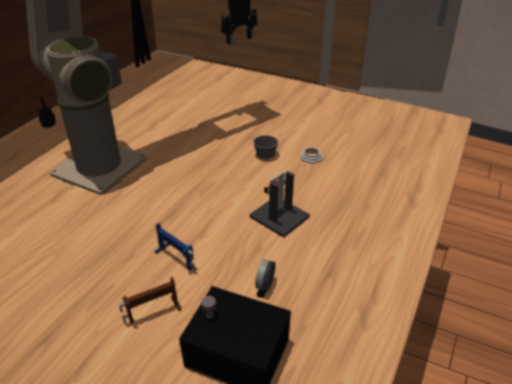

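The scene view shows the blue bracket near (197,178) and the upright at (272,225). The brown look-alike is at (140,180), the tin at (172,232), the hood at (379,206) and the rings at (400,249). The side view agrees: bracket (175,247), upright (281,205).

```bash
python3 - <<'E'
from h import *
for n,f,bb,ub in (('scene','s0',(170,145,230,205),(235,180,310,265)),('side','d0',(145,215,205,275),(240,160,320,240))):
    im=cv2.imread(f'pics/{f}.png'); d=np.load(f'pics/{f}.npy'); hsv=cv2.cvtColor(im,cv2.COLOR_BGR2HSV)
    def get(m,b):
        M=np.zeros(m.shape,bool); M[b[1]:b[3],b[0]:b[2]]=1; v,u=np.nonzero(m&M&(d>0)); return pts(n,np.c_[u,v],d[v,u])
    P=get((hsv[...,0]>100)&(hsv[...,0]<130)&(hsv[...,1]>120),bb)
    print(n,'blue',len(P),P.min(0).round(),P.max(0).round())
    Q=P[(P[:,2]>48)&(P[:,2]<72)]; m=Q.mean(0); w,V=np.linalg.eigh(np.cov(Q[:,:2].T)); ax=V[:,1]; t=(Q[:,:2]-m[:2])@ax
    print(' bar',len(Q),m.round(1),'axis',np.degrees(np.arctan2(ax[1],ax[0])).round(1),t.min().round(1),t.max().round(1), 'w',w.round(1))
    t=(P[:,:2]-m[:2])@ax
    for lo in range(-80,81,10):
        s=P[(t>=lo)&(t<lo+10)]
        if len(s): print('  ',lo,len(s),s[:,2].min().round(),s[:,2].max().round(),s.mean(0).round())
    # upright base
    U=get((hsv[...,2]<75),ub); B=U[(U[:,2]>5)&(U[:,2]<18)]
    rc=cv2.minAreaRect(B[:,:2].astype(np.float32)); print(' base',len(B),rc)
    A=get((hsv[...,1]<60)&(hsv[...,2]>75),ub); A=A[A[:,2]>25]; 
    if len(A)>5:
        w,V=np.linalg.eigh(np.cov(A[:,:2].T));print(' strip',len(A),A.mean(0).round(1),A.min(0).round(),A.max(0).round(),np.degrees(np.arctan2(*V[::-1,1])).round(1))
    G=U[U[:,2]>25];print(' posts',G.mean(0).round(1),G.min(0).round(),G.max(0).round(),cv2.minAreaRect(G[:,:2].astype(np.float32)))
E
```

```text
Traceback (most recent call last):
ValueError: zero-size array to reduction operation minimum which has no identity
```

```bash
python3 - <<'E'
from h import *
im=cv2.imread('pics/s0.png'); d=np.load('pics/s0.npy'); hsv=cv2.cvtColor(im,cv2.COLOR_BGR2HSV)
print(d.min(),d.max(),(d>0).mean(), hsv[168:190:4,185:212:4].tolist())
for p in ((197,178),(270,240),(300,300)): print(p,d[p[1],p[0]],ray('scene',p,0))
E
```

```text
0.0 3594.9324 0.9961191813151041 [[[14, 125, 190], [14, 123, 186], [14, 125, 179], [114, 95, 115], [150, 30, 60], [173, 32, 64], [9, 71, 94]], [[15, 124, 205], [14, 106, 168], [113, 109, 115], [4, 32, 63], [167, 38, 61], [12, 92, 127], [0, 57, 80]], [[139, 32, 111], [114, 93, 101], [176, 33, 62], [175, 42, 66], [14, 124, 193], [11, 81, 120], [173, 35, 66]], [[20, 20, 117], [158, 33, 61], [12, 84, 109], [14, 124, 191], [14, 123, 185], [13, 90, 110], [133, 53, 68]], [[162, 22, 59], [11, 76, 108], [15, 127, 201], [14, 125, 206], [15, 126, 193], [14, 129, 125], [14, 124, 197]], [[160, 37, 62], [14, 83, 104], [14, 121, 184], [15, 122, 152], [14, 124, 166], [15, 126, 194], [14, 124, 203]]]
(197, 178) 1188.0558 [[ 391.92400055 -238.92735715    0.        ]]
(270, 240) 945.8819 [[605.29924286  37.86318222   0.        ]]
(300, 300) 816.89264 [[770.73811017 140.40690885   0.        ]]
```

```bash
python3 - <<'E'
from h import *
for n,f,bb,ub in (('scene','s0',(170,150,225,205),(235,180,310,265)),('side','d0',(145,215,205,275),(240,160,320,240))):
    im=cv2.imread(f'pics/{f}.png'); d=np.load(f'pics/{f}.npy'); hsv=cv2.cvtColor(im,cv2.COLOR_BGR2HSV)
    def get(b,lo,hi):
        v,u=np.mgrid[b[1]:b[3],b[0]:b[2]].reshape(2,-1); P=pts(n,np.c_[u,v],d[v,u]); k=(P[:,2]>lo)&(P[:,2]<hi); return P[k],hsv[v,u][k]
    P,c=get(bb,15,110)
    print(n,'bracket',len(P),P.min(0).round(),P.max(0).round())
    Q=P[(P[:,2]>50)&(P[:,2]<76)]; m=Q.mean(0); w,V=np.linalg.eigh(np.cov(Q[:,:2].T)); ax=V[:,1]
    print(' bar',len(Q),m.round(1),'axis',np.degrees(np.arctan2(ax[1],ax[0])).round(1),w.round(1))
    t=(P[:,:2]-m[:2])@ax
    for lo in range(-90,91,10):
        k=(t>=lo)&(t<lo+10); s=P[k]
        if len(s): print('  ',lo,len(s),s[:,2].min().round(),s[:,2].max().round(),s.mean(0).round(),np.median(c[k],0))
    B,_=get(ub,8,17); print(' base',len(B),cv2.minAreaRect(B[:,:2].astype(np.float32)))
    G,c=get(ub,30,160)
    for lo in range(30,160,15):
        k=(G[:,2]>=lo)&(G[:,2]<lo+15)
        if k.sum()>4: print('  z',lo,k.sum(),cv2.minAreaRect(G[k,:2].astype(np.float32)))
    k=(c[:,1]<50)&(c[:,2]>100); print(' bright',k.sum(),G[k].mean(0) if k.any() else '',G[:,2].max())
    b=ub; cv2.imwrite(f'pics/u_{n}.png',np.hstack([cv2.resize(im[q[1]:q[3],q[0]:q[2]],(400,450),interpolation=cv2.INTER_CUBIC) for q in (ub,bb)]))
E
```

```text
scene bracket 411 [ 388. -241.   15.] [ 512. -196.   83.]
 bar 276 [ 456.9 -215.2   63.7] axis 165.3 [  23.8 1330.4]
   -60 32 15.0 64.0 [ 508. -230.   41.] [ 15.   57.  102.5]
   -50 82 16.0 72.0 [ 498. -227.   50.] [136.5  36.   69. ]
   -40 34 19.0 72.0 [ 493. -223.   54.] [121.   53.5  91.5]
   -30 22 49.0 72.0 [ 481. -220.   64.] [130.  48.  94.]
   -20 20 48.0 71.0 [ 472. -218.   61.] [149.   47.   67.5]
   -10 26 48.0 72.0 [ 462. -216.   62.] [151.5  43.   65. ]
   0 20 48.0 71.0 [ 453. -214.   64.] [130.5  41.5  76. ]
   10 23 47.0 71.0 [ 443. -211.   62.] [143.  42.  71.]
   20 25 48.0 71.0 [ 433. -208.   63.] [138.  44.  81.]
   30 19 50.0 75.0 [ 423. -206.   63.] [146.  41.  68.]
   40 21 46.0 71.0 [ 414. -203.   61.] [164.  46.  67.]
   50 40 19.0 80.0 [ 402. -203.   50.] [154.5  37.5  64. ]
   60 47 15.0 83.0 [ 396. -200.   52.] [13. 47. 75.]
 base 1114 ((602.1996459960938, 40.88504409790039), (111.03804016113281, 121.41857147216797), 74.64022827148438)
  z 30 134 ((602.4854125976562, 40.8272819519043), (72.19408416748047, 28.511507034301758), 74.72118377685547)
  z 45 1
[... 1847 characters left out ...]
62268066406), (72.51885986328125, 29.98149871826172), 75.14053344726562)
  z 60 109 ((600.6578369140625, 40.222320556640625), (72.7206039428711, 30.185293197631836), 75.95384216308594)
  z 75 112 ((601.986083984375, 42.02732849121094), (76.10830688476562, 42.31788635253906), 63.24827575683594)
  z 90 151 ((593.5474853515625, 40.804012298583984), (74.25108337402344, 43.24317169189453), 76.0373306274414)
  z 105 117 ((600.1239013671875, 39.538387298583984), (71.8593978881836, 30.3034725189209), 74.40608978271484)
  z 120 150 ((599.1952514648438, 41.899208068847656), (75.12792205810547, 31.757770538330078), 75.24380493164062)
 bright 13 [589.6632836   43.84277288 128.43960502] 132.4544316409207
```

View pics/u_scene.png

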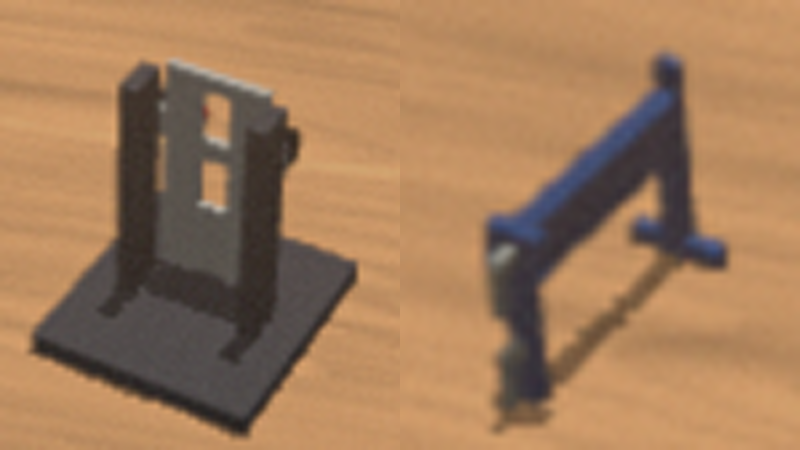

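View pics/u_side.png

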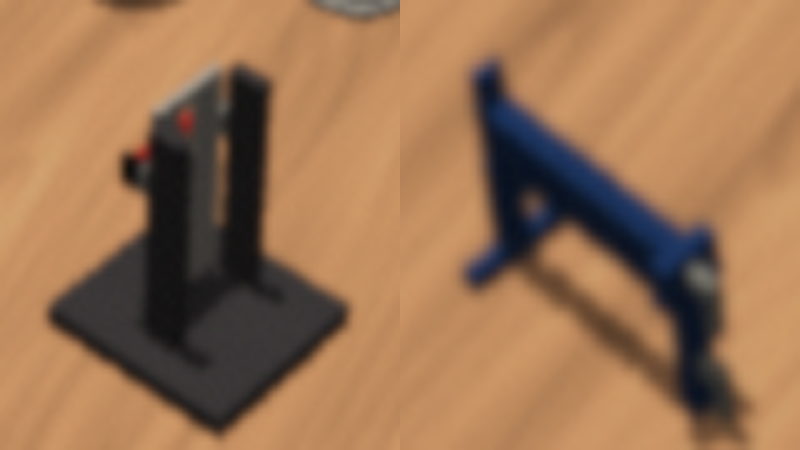

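Bracket's claws point to the far end (508,-230), yaw about -14°. The upright's face looks at the robot, yaw about -15°. Next I plan the approach above the bracket.

```bash
cat >> h.py <<'E'
def goal(p,yaw,half=False):
    """deltas to put TCP at p, tool x down, tool y along yaw+90 (tool z along -/+ (yaw))"""
    st=r.sense(); M=R.from_euler('xyz',st['tcp_rot'],degrees=True).as_matrix()
    sh=M.T@(np.array(p)-st['tool_pos']); a=np.radians(yaw+90); y=np.array([np.cos(a),np.sin(a),0])*(-1 if half else 1)
    v=M.T@y; return sh.round(1), round(float(np.degrees(np.arctan2(v[2],v[1]))),1), M
E
python3 - <<'E'
from h import *
for h in (0,1):
    s,a,M=goal([452,-217,160],-14.3,h); print(s,a)
print(M.round(3)); print(r.sense()['joint_pos'])
E
```

```text
[  45.9 -660.3  497.7] -4.4
[  45.9 -660.3  497.7] 175.6
[[-0.001  0.32   0.947]
 [-0.002  0.947 -0.32 ]
 [-1.    -0.002 -0.   ]]
[ 6.64407325e+01  7.51405700e+00  8.53228489e+01 -1.14545376e-03
  8.72605955e+01 -4.89241327e+00]
```

```bash
python3 - <<'E'
from h import *
print(goal([499,68,150],-14.8)[:2])
E
```

```text
(array([  55.4, -375.2,  451.1]), -3.9)
```

Request:
{"api": "move_arm", "payload": {"deltas": [[[5,-35,42],-0.4],[[10,-70,84],-0.8],[[15,-105,126],-1.2],[[20,-140,168],-1.6],[[25,-175,210],-2],[[30,-210,252],-2.4],[[35,-245,294],-2.8],[[40,-280,336],-3.2],[[45,-315,378],-3.5],[[50,-350,420],-3.9],[[55,-375,451],-3.9],[[55,-375,451],-3.9]], "jaw": 1}}

```text
time: 1.6
tool_pos: [499.3, 65.8, 149.4]
tcp_rot: [-121.6, 89.8, -136.5]
ft_force: [0.2, 0.1, 0.7]
finger_gap: 85.1
```

```bash
python3 - <<'E'
from h import *
st=r.sense(); p,d=save('wrist','w1'); print(st['tool_pos'],st['tcp_rot'],st['time'],st['qd'].round(1))
s,a,M=goal([499,68,150],-14.8);print(s,a)
np.save('pics/w1_st.npy',st,allow_pickle=True)
E
```

```text
[499.32683067  65.84688892 149.41764701] [-121.56288751   89.82347924 -136.54264737] 1.6 [ 3.  -1.5  1.   1.2  1.   2.1]
[-0.3  0.8  0. ] -0.1
```

View pics/w1.png

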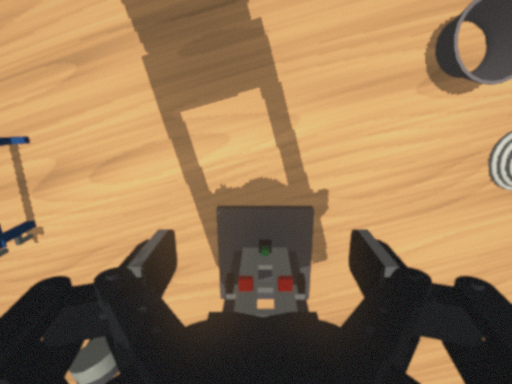

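The wrist view shows the strip face from the front and above. The red catches are at (245,284) and (286,284), the green pin at (265,246), and the bracket at left.

```bash
python3 - <<'E'
from h import *
st=np.load('pics/w1_st.npy',allow_pickle=True).item()
im=cv2.imread('pics/w1.png'); d=np.load('pics/w1.npy'); hsv=cv2.cvtColor(im,cv2.COLOR_BGR2HSV)
v,u=np.mgrid[235:345,215:320].reshape(2,-1); P=pts('wrist',np.c_[u,v],d[v,u],st); c=hsv[v,u]
yaw=np.radians(-14.8); X=np.array([np.cos(yaw),np.sin(yaw)]); Y=np.array([-X[1],X[0]])
red=((c[:,0]<8)|(c[:,0]>172))&(c[:,1]>130)&(P[:,2]>60)
O=np.array([587,44.5]); L=np.c_[(P[:,:2]-O)@X,(P[:,:2]-O)@Y,P[:,2]]
for s in (1,-1):
    k=red&(np.sign(L[:,1])==s); print('red',k.sum(),L[k].mean(0).round(1),L[k].min(0).round(1),L[k].max(0).round(1))
g=(c[:,0]>40)&(c[:,0]<90)&(c[:,1]>100); print('green',L[g].mean(0).round(1),L[g].min(0).round(1),L[g].max(0).round(1))
for lo in range(25,150,8):
    k=(L[:,2]>=lo)&(L[:,2]<lo+8)&(abs(L[:,1])<24)&(abs(L[:,0])<8)&~red
    if k.sum()>5:
        q=L[k]; co=np.polyfit(q[:,1],q[:,0],1); print(lo,k.sum(),'x',np.median(q[:,0]).round(1),'slope deg',np.degrees(np.arctan(co[0])).round(1),'y',q[:,1].min().round(1),q[:,1].max().round(1),'zmax',q[:,2].max().round(1))
# column of points down the middle and beside the slots
for uu in (255,265,275): 
    k=(u==uu)&(v>=238)&(v<=325); print(uu,[(int(a),*b.round(0).astype(int)) for a,b in zip(v[k][::4],L[k][::4])])
# bracket from wrist
E
```

```text
red 219 [-10.3  17.7  99. ] [-15.5  11.5  70.8] [  5.3  27.7 101.4]
red 217 [-11.8 -16.8 101.4] [-157.6  -23.1   94.3] [ -3.1  -0.9 317.3]
green [-8.9  0.2 38.1] [-11.7  -3.7  30.6] [-4.7  3.8 40.7]
25 139 x -3.3 slope deg -0.1 y -23.7 23.9 zmax 33.0
33 172 x -3.1 slope deg 0.3 y -23.8 23.3 zmax 40.9
41 174 x -3.0 slope deg 0.5 y -23.7 23.7 zmax 49.0
49 246 x -2.9 slope deg 0.3 y -24.0 23.9 zmax 57.0
57 167 x -2.9 slope deg 0.5 y -23.6 23.7 zmax 64.9
65 148 x -2.9 slope deg 0.2 y -24.0 23.9 zmax 72.9
73 88 x -3.0 slope deg 0.7 y -23.4 23.3 zmax 80.7
81 97 x -2.7 slope deg 0.6 y -9.8 11.6 zmax 88.9
89 181 x -2.4 slope deg 0.3 y -9.6 11.1 zmax 96.9
97 196 x -2.6 slope deg 0.3 y -23.9 23.7 zmax 105.0
105 225 x -3.2 slope deg 0.4 y -23.9 24.0 zmax 113.0
113 269 x -3.1 slope deg 0.4 y -24.0 24.0 zmax 120.9
121 360 x -3.0 slope deg 0.4 y -23.8 24.0 zmax 129.0
129 38 x -2.9 slope deg 0.9 y -11.4 7.9 zmax 132.1
255 [(238, np.int64(-11), np.int64(-11), np.int64(11)), (242, np.int64(-6), np.int64(-11), np.int64(11)), (246, np.int64(-1), np.int64(-11), np.int64(12)), (250, np.int64(-2), np.int6
[... 2378 characters left out ...]
.int64(60)), (270, np.int64(-3), np.int64(10), np.int64(67)), (274, np.int64(-3), np.int64(10), np.int64(73)), (278, np.int64(-3), np.int64(10), np.int64(79)), (282, np.int64(-2), np.int64(10), np.int64(86)), (286, np.int64(-2), np.int64(9), np.int64(92)), (290, np.int64(-3), np.int64(9), np.int64(98)), (294, np.int64(-3), np.int64(9), np.int64(104)), (298, np.int64(-4), np.int64(9), np.int64(111)), (302, np.int64(-4), np.int64(8), np.int64(116)), (306, np.int64(-4), np.int64(8), np.int64(121)), (310, np.int64(-3), np.int64(8), np.int64(124)), (314, np.int64(-3), np.int64(8), np.int64(129)), (318, np.int64(-100), np.int64(2), np.int64(249)), (322, np.int64(-102), np.int64(2), np.int64(253))]
```

```bash
python3 - <<'E'
from h import *
st=np.load('pics/w1_st.npy',allow_pickle=True).item()
d=np.load('pics/w1.npy')
yaw=np.radians(-15.2); X=np.array([np.cos(yaw),np.sin(yaw)]); O=np.array([584.1,45.5])
c=cam('wrist');A=T('wrist',c,st)
# z where each pixel ray crosses the face plane (x=0)
for v in range(258,318):
    uu=np.arange(261,269); uv=np.c_[uu,np.full(8,v)]; P=pts('wrist',uv,d[v,uu],st); x=np.median((P[:,:2]-O)@X)
    s=slopes(c,[[264.5,v]]); w=A[:3,:3]@np.r_[s[0],1]; t=((O-A[:2,3])@X)/(w[:2]@X); print(v,round((A[2,3]+t*w[2]),1),round(float(x),1),end=' | ')
# bracket
E
```

```text
258 42.9 -0.1 | 259 45.0 0.1 | 260 47.0 0.1 | 261 49.0 -0.1 | 262 51.1 -0.1 | 263 53.0 0.2 | 264 55.0 -0.0 | 265 56.9 0.2 | 266 58.8 1.9 | 267 60.7 2.5 | 268 62.6 3.8 | 269 64.4 5.1 | 270 66.2 33.2 | 271 68.0 34.7 | 272 69.8 35.9 | 273 71.6 37.5 | 274 73.3 38.7 | 275 75.0 40.5 | 276 76.7 41.6 | 277 78.4 43.2 | 278 80.0 44.4 | 279 81.7 45.7 | 280 83.3 47.2 | 281 84.9 0.0 | 282 86.5 0.4 | 283 88.0 0.4 | 284 89.6 0.3 | 285 91.1 0.3 | 286 92.6 0.2 | 287 94.1 0.0 | 288 95.6 0.5 | 289 97.0 2.1 | 290 98.5 3.1 | 291 99.9 4.2 | 292 101.4 5.2 | 293 102.8 65.3 | 294 104.1 67.4 | 295 105.5 68.0 | 296 106.9 69.5 | 297 108.2 71.4 | 298 109.6 72.7 | 299 110.9 83.5 | 300 112.2 84.6 | 301 113.5 86.2 | 302 114.8 87.6 | 303 116.0 89.4 | 304 117.3 90.9 | 305 118.5 92.2 | 306 119.8 93.5 | 307 121.0 95.5 | 308 122.2 0.2 | 309 123.4 0.2 | 310 124.6 0.1 | 311 125.7 0.2 | 312 126.9 0.2 | 313 128.1 0.3 | 314 129.2 0.3 | 315 130.3 0.5 | 316 131.5 0.2 | 317 132.6 -98.1 |
```

```bash
python3 - <<'E'
from h import *
print(goal([455.5,-217.3,130],-14.3)[:2])
E
```

```text
(array([  20.2, -286.1,   31.5]), -0.6)
```

Request:
{"api": "move_arm", "payload": {"deltas": [[[5,-50,6],0],[[10,-105,12],0],[[14,-160,18],-0.3],[[17,-215,25],-0.6],[[20,-265,30],-0.6],[[20,-286,31],-0.6],[[20,-286,31],-0.6],[[20,-286,31],-0.6]]}}

```text
time: 2.65
tool_pos: [455.3, -215.7, 130.1]
tcp_rot: [-147.4, 89.9, -161.7]
ft_force: [-0.7, -0.7, -0.4]
finger_gap: 85.5
```

```bash
python3 - <<'E'
from h import *
st=r.sense(); p,d=save('wrist','w2'); print(st['tool_pos'],st['time'])
print('err',goal([455.5,-217.3,130],-14.3)[:2])
v,u=np.mgrid[60:384,0:512].reshape(2,-1); P=pts('wrist',np.c_[u,v],d[v,u],st)
k=(abs(P[:,0]-452)<80)&(abs(P[:,1]+217)<45)&(P[:,2]>10)&(P[:,2]<95); P=P[k]
B=P[(P[:,2]>66)&(P[:,2]<73)]; 
rc=cv2.minAreaRect(B[:,:2].astype(np.float32)); print('bar top',len(B),B.mean(0),rc,np.median(B[:,2]))
m=B[:,:2].mean(0); w,V=np.linalg.eigh(np.cov(B[:,:2].T)); a=V[:,1]*np.sign(V[0,1]); n=np.array([-a[1],a[0]]); print('yaw',np.degrees(np.arctan2(a[1],a[0])))
t=(P[:,:2]-m)@a; s=(P[:,:2]-m)@n
for lo in range(-84,84,6):
    k=(t>=lo)&(t<lo+6)&(P[:,2]>64)
    if k.sum(): print(lo,k.sum(),'z',np.median(P[k,2]).round(1),P[k,2].max().round(1),'s',s[k].min().round(1),s[k].max().round(1))
L=P[P[:,2]>76]; tl=(L[:,:2]-m)@a; print('lip t',tl.min(),tl.max(),len(L)); print('m',m,'t ends',t.min(),t.max())
for q in (-1,1): print(m+a*0)
E
```

```text
[ 455.29544968 -215.65754139  130.11900533] 2.65
err (array([ 0.2, -1.6,  0.6]), 0.1)
bar top 1969 [ 446.62178116 -214.78829002   69.56161857] ((445.4000244140625, -214.2813720703125), (23.968063354492188, 103.16803741455078), 75.83596801757812) 69.58071559291304
yaw -13.541923466382142
-60 133 z 81.6 83.3 s -5.4 6.2
-54 120 z 69.8 82.4 s -5.5 5.6
-48 119 z 69.7 71.6 s -5.4 5.6
-42 119 z 69.7 71.5 s -5.5 5.5
-36 105 z 69.6 71.1 s -5.6 5.4
-30 120 z 69.4 71.0 s -5.7 5.4
-24 105 z 69.5 71.1 s -5.9 5.4
-18 114 z 69.6 71.2 s -5.9 5.3
-12 99 z 69.6 71.4 s -5.3 5.2
-6 103 z 69.7 71.2 s -5.4 5.2
0 97 z 69.7 71.6 s -5.5 6.0
6 111 z 69.5 71.9 s -5.6 6.0
12 102 z 69.4 71.2 s -5.8 5.9
18 102 z 69.4 71.0 s -5.8 5.9
24 102 z 69.4 71.5 s -6.0 5.8
30 99 z 69.5 71.0 s -6.2 5.8
36 117 z 69.2 71.3 s -12.2 11.7
42 198 z 69.7 71.0 s -12.3 11.6
48 76 z 69.5 70.5 s -11.5 11.6
54 36 z 64.7 65.9 s -3.2 2.1
60 9 z 64.5 65.5 s -2.3 2.1
lip t -59.571948808864086 -53.794048119278784 149
m [ 446.62178116 -214.78829002] t ends -59.571948808864086 62.41571710315976
[ 446.62178116 -214.78829002]
[ 446.62178116 -214.78829002]
```

View pics/w2.png

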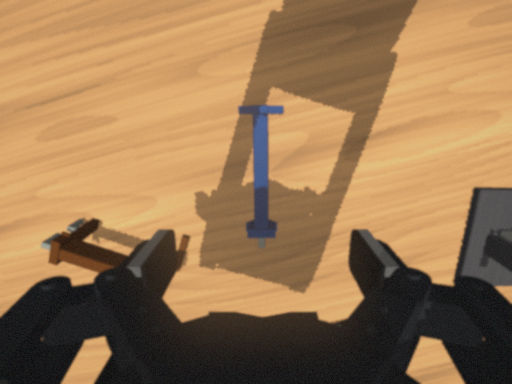

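```bash
python3 - <<'E'
from h import *
d=np.load('pics/s0.npy'); v,u=np.mgrid[150:210,115:160].reshape(2,-1); P=pts('scene',np.c_[u,v],d[v,u]); P=P[(P[:,2]>10)&(P[:,2]<95)&(P[:,0]<520)]
y=np.radians(-13.9); X=np.array([np.cos(y),np.sin(y)]); Y=np.array([-X[1],X[0]]); g=np.array([451.2,-215.9]); L=np.c_[(P[:,:2]-g)@X,(P[:,:2]-g)@Y,P[:,2]]
print(len(L),L.min(0),L.max(0)); k=L[:,1]>-110; print(L[k].min(0) if k.any() else '',L[k].max(0) if k.any() else '')
print(goal([451.2,-215.9,39],-13.9)[:2], goal([451.2,-215.9,38],-13.9)[2].round(4)); print(r.sense()['tool_pos'])
E
```

```text
209 [  48.60712639 -203.08921717   10.06678507] [ 98.16223718 -86.6875109   73.46582863]
[  87.98735049 -109.78390809   41.58830634] [ 96.94435225 -86.6875109   72.04455053]
(array([91.2, -1.2, -3.8]), -0.3) [[-2.300e-03  2.457e-01  9.693e-01]
 [-9.000e-04  9.693e-01 -2.457e-01]
 [-1.000e+00 -1.500e-03 -2.000e-03]]
[ 455.36942863 -215.56906751  130.16010924]
```

Request:
{"api": "move_arm", "payload": {"deltas": [[[20,-1,-4],-0.3],[[50,-1.2,-3.8],-0.3],[[75,-1.2,-3.8],-0.3],[[88,-1.2,-3.8],-0.3],[[91.2,-1.2,-3.8],-0.3],[[91.2,-1.2,-3.8],-0.3],[[91.2,-1.2,-3.8],-0.3]], "jaw": 0.1}}

```text
time: 3.58
tool_pos: [452.0, -216.3, 40.1]
tcp_rot: [-96.3, 89.9, -110.2]
ft_force: [-0.1, -0.3, -0.0]
finger_gap: 46.8
```

Request:
{"api": "move_arm", "payload": {"deltas": [[[0,0,0],0],[[0,0,0],0],[[0,0,0],0],[[0,0,0],0],[[0,0,0],0],[[0,0,0],0]], "jaw": -1, "squeeze": 60}}

```text
time: 4.32
tool_pos: [452.5, -216.6, 40.9]
tcp_rot: [-70.6, 89.9, -84.5]
ft_force: [-1.2, 0.8, 6.1]
finger_gap: 9.2
```

```bash
python3 - <<'E'
from h import *
s=r.sense(); print(s['time'],s['tool_pos'],s['ft_force'],s['wrist_torque'],s['finger_gap'],goal([451.2,-215.9,39],-13.9)[:2])
E
```

```text
4.325 [ 452.50347803 -216.63963815   40.89989297] [-1.18593758  0.81529198  6.07087398] [ 0.11716573  0.25160305 -0.00744526] 9.15881760572079 (array([ 1.9,  0.4, -1.4]), -0.0)
```

Request:
{"api": "move_arm", "payload": {"deltas": [[[-5,0,0],0],[[-15,0,0],0],[[-35,0,0],0],[[-60,0,0],0],[[-75,0,0],0],[[-75,0,0],0]]}}

```text
time: 5.08
tool_pos: [453.4, -217.0, 117.4]
tcp_rot: [-42.0, 89.7, -55.9]
ft_force: [-0.0, -0.0, -1.8]
finger_gap: 9.2
```

```bash
python3 - <<'E'
from h import *
s=r.sense(); print(s['time'],s['tool_pos'],s['ft_force'],s['wrist_torque'],s['finger_gap'],goal([489,71.3,115],-15.2)[:2])
E
```

```text
5.075 [ 453.43412436 -217.03583688  117.40781328] [-0.04112705 -0.02357664 -1.80018327] [0.05939091 0.04384366 0.06342146] 9.17524323957623 (array([  1.3, 288.4, -34.9]), 1.3)
```

Request:
{"api": "move_arm", "payload": {"deltas": [[[0,20,-5],0],[[0,55,-10],0.3],[[0,95,-15],0.6],[[0,135,-20],1],[[1,175,-25],1.3],[[1,215,-30],1.3],[[1,250,-35],1.3],[[1,275,-35],1.3],[[1,288,-35],1.3],[[1,288,-35],1.3],[[1,288,-35],1.3]]}}

```text
time: 6.45
tool_pos: [488.4, 70.3, 115.0]
tcp_rot: [-51.1, 89.7, -66.3]
ft_force: [0.7, 1.0, -1.1]
finger_gap: 8.8
```

```bash
python3 - <<'E'
from h import *
st=r.sense(); print(st['time'],st['tool_pos'],st['ft_force'],goal([489,71.3,115],-15.2)[:2])
p,d=save('wrist','w3'); np.save('pics/w3_st.npy',st,allow_pickle=True)
yaw=np.radians(-15.2); X=np.array([np.cos(yaw),np.sin(yaw)]); Y=np.array([-X[1],X[0]]); O=np.array([584.1,45.5])
v,u=np.mgrid[0:384,0:512].reshape(2,-1); P=pts('wrist',np.c_[u,v],d[v,u],st); L=np.c_[(P[:,:2]-O)@X,(P[:,:2]-O)@Y,P[:,2]]
hsv=cv2.cvtColor(p,cv2.COLOR_RGB2HSV)[v,u]
blue=(hsv[:,0]>100)&(hsv[:,0]<130)&(hsv[:,1]>90)
k=blue&(abs(L[:,1])<30)&(L[:,0]>-190)&(L[:,0]<0)&(L[:,2]>60); Q=L[k]; print(len(Q))
for lo in range(-175,-30,8):
    q=Q[(Q[:,0]>=lo)&(Q[:,0]<lo+8)]
    if len(q)>4: z=q[:,2].max(); t=q[q[:,2]>np.percentile(q[:,2],80)-4]; print(lo,len(q),'ztop',np.percentile(q[:,2],90).round(1),'y',t[:,1].min().round(1),t[:,1].max().round(1),((t[:,1].min()+t[:,1].max())/2).round(1))
F=(abs(L[:,0])<6)&(abs(L[:,1])<24)&(L[:,2]>40)&(L[:,2]<78); q=L[F]; print('face x',np.median(q[:,0]),np.degrees(np.arctan(np.polyfit(q[:,1],q[:,0],1)[0])),q[:,1].min(),q[:,1].max())
E
```

```text
6.45 [488.36601053  70.30690175 114.96815666] [ 0.65536071  1.00535198 -1.09300419] (array([-0. ,  1.1,  0.4]), -0.0)
4253
-175 20 ztop 282.6 y -0.3 -0.3 -0.3
-167 440 ztop 156.2 y -6.6 4.7 -0.9
-159 360 ztop 144.3 y -5.8 4.3 -0.8
-151 334 ztop 144.2 y -5.9 3.8 -1.0
-143 340 ztop 144.4 y -6.0 3.9 -1.0
-135 321 ztop 144.3 y -6.0 4.4 -0.8
-127 347 ztop 144.6 y -18.9 18.6 -0.1
-119 214 ztop 231.4 y -28.5 24.3 -2.1
-111 236 ztop 144.6 y -26.0 28.4 1.2
-103 234 ztop 144.4 y -5.3 3.7 -0.8
-95 273 ztop 172.1 y -7.3 5.9 -0.7
-87 238 ztop 144.6 y -6.0 3.8 -1.1
-79 257 ztop 144.6 y -6.1 4.4 -0.8
-71 256 ztop 144.6 y -8.9 6.7 -1.1
-63 376 ztop 144.6 y -10.1 8.4 -0.8
-55 7 ztop 143.3 y -9.7 2.3 -3.7
face x 0.22261359793980207 -0.3008930462385775 -15.019696101040156 12.764041093279483
```

View pics/w3.png

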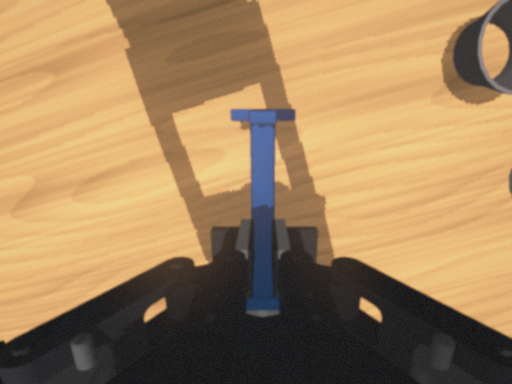

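In the hand the bracket is level and square: bar top at z=144, y off by about -0.9 mm. I move to 30 mm before the strip at a slightly high entry height.

Request:
{"api": "move_arm", "payload": {"deltas": [[[5,1,5],0],[[10,1,12],0],[[15,1,20],0],[[16.5,1,24],0],[[16.5,1,25.4],0],[[16.5,1,25.4],0]]}}

```text
time: 7.25
tool_pos: [513.4, 64.3, 98.8]
tcp_rot: [-46.9, 89.7, -62.2]
ft_force: [-0.1, 0.1, -1.8]
finger_gap: 9.2
```

```bash
cat >> h.py <<'E'
def loc():
    s=r.sense(); yaw=np.radians(-15.2); X=np.array([np.cos(yaw),np.sin(yaw)]); Y=np.array([-X[1],X[0]]); q=s['tool_pos'][:2]-[584.1,45.5]
    f=s['ft_force']; print('t',s['time'],'grip x,y,z',(q@X-1.4).round(1),(q@Y).round(1),(s['tool_pos'][2]+17.1).round(1),'F',(f[:2]@X).round(1),(f[:2]@Y).round(1),f[2].round(1),'M',s['wrist_torque'].round(2),'gap',s['finger_gap'].round(1),'turn',goal([0,0,0],-15.2)[1])
E
python3 -c "
from h import *
loc()"
```

```text
Traceback (most recent call last):
  File "h.py", line 31, in loc
    f=s['ft_force']; print('t',s['time'],'grip x,y,z',(q@X-1.4).round(1),(q@Y).round(1),(s['tool_pos'][2]+17.1).round(1),'F',(f[:2]@X).round(1),(f[:2]@Y).round(1),f[2].round(1),'M',s['wrist_torque'].round(2),'gap',s['finger_gap'].round(1),'turn',goal([0,0,0],-15.2)[1])
                                                                                                                                                                                                                      ^^^^^^^^^^^^^^^^^^^^^
AttributeError: 'float' object has no attribute 'round'
```

Request:
{"api": "move_arm", "payload": {"deltas": [[[0,0,5],0],[[0,0,10],0],[[0,0,14],0],[[0,0,16],0],[[0,0,17],0],[[0,0,18],0],[[0,0,19],0],[[0,0,20],0],[[0,0,20],0]]}}

```text
time: 8.38
tool_pos: [532.8, 59.0, 98.8]
tcp_rot: [-46.5, 89.7, -61.8]
ft_force: [-0.3, -0.1, -3.5]
finger_gap: 9.1
```

```bash
sed -i "s/s\['finger_gap'\].round(1)/round(s['finger_gap'],1)/" h.py; python3 -c "
from h import *
loc()"
```

```text
t 8.375 grip x,y,z -54.5 -0.4 115.9 F -0.2 -0.2 -3.5 M [-0.    0.02 -0.  ] gap 9.1 turn -0.1
```

Request:
{"api": "move_arm", "payload": {"deltas": [[[0,0,1.5],0],[[0,0,3],0],[[0,0,4.5],0],[[0,0,5.5],0],[[0,0,5.5],0]]}}

```text
time: 9.0
tool_pos: [538.2, 57.6, 98.8]
tcp_rot: [-45.1, 89.7, -60.4]
ft_force: [-0.4, -0.7, -3.3]
finger_gap: 9.3
```

```bash
python3 -c "
from h import *
loc()"
```

```text
t 9.0 grip x,y,z -48.8 -0.4 115.9 F -0.2 -0.8 -3.3 M [ 0.04  0.03 -0.03] gap 9.3 turn -0.1
```

Request:
{"api": "move_arm", "payload": {"deltas": [[[0,0,1],0],[[0,0,2],0],[[0,0,3],0],[[0,0,3.8],0],[[0,0,3.8],0]]}}

```text
time: 9.62
tool_pos: [541.6, 56.6, 98.6]
tcp_rot: [-51.8, 89.7, -67.1]
ft_force: [-2.0, 0.2, -2.2]
finger_gap: 8.7
```

```bash
python3 -c "
from h import *
loc()"
```

```text
t 9.625 grip x,y,z -45.3 -0.4 115.7 F -2.0 -0.4 -2.2 M [ 0.08  0.44 -0.05] gap 8.7 turn -0.1
```

Request:
{"api": "move_arm", "payload": {"deltas": [[[0,0,-0.5],0],[[1,0,-0.8],0],[[2,0,-0.8],0],[[3,0,-0.8],0],[[4,0,-0.8],0],[[5,0,-0.8],0],[[5,0,-0.8],0]]}}

```text
time: 10.5
tool_pos: [540.8, 56.8, 93.5]
tcp_rot: [-54.2, 89.7, -69.5]
ft_force: [0.8, -0.2, -1.1]
finger_gap: 9.5
```

```bash
python3 -c "
from h import *
loc()"
```

```text
t 10.5 grip x,y,z -46.2 -0.5 110.6 F 0.8 0.0 -1.1 M [ 0.01 -0.02  0.04] gap 9.5 turn -0.1
```

Free so far. I carry on down in 0.7 mm steps until the ears rest on the catches.

Request:
{"api": "move_arm", "payload": {"deltas": [[[0.7,0,0],0],[[1.4,0,0],0],[[2.1,0,0],0],[[2.8,0,0],0],[[3.2,0,0],0],[[3.2,0,0],0]]}}

```text
time: 11.25
tool_pos: [540.8, 56.7, 90.3]
tcp_rot: [-55.2, 89.7, -70.5]
ft_force: [1.0, 0.6, -1.3]
finger_gap: 9.2
```

```bash
python3 -c "
from h import *
loc()"
```

```text
t 11.25 grip x,y,z -46.2 -0.5 107.4 F 0.8 0.9 -1.3 M [ 0.03 -0.05 -0.02] gap 9.2 turn -0.1
```

Request:
{"api": "move_arm", "payload": {"deltas": [[[0.5,0,0],0],[[1.0,0,0],0],[[1.5,0,0],0],[[2.0,0,0],0],[[2.0,0,0],0]]}}

```text
time: 11.88
tool_pos: [540.9, 56.8, 88.4]
tcp_rot: [-52.4, 89.7, -67.7]
ft_force: [-0.8, 1.0, -0.5]
finger_gap: 9.0
```

```bash
python3 -c "
from h import *
loc()"
```

```text
t 11.875 grip x,y,z -46.1 -0.4 105.5 F -1.0 0.7 -0.5 M [0.09 0.02 0.04] gap 9.0 turn -0.1
```

Request:
{"api": "move_arm", "payload": {"deltas": [[[0.4,0,0],0],[[0.8,0,0],0],[[1.2,0,0],0],[[1.2,0,0],0]]}}

```text
time: 12.38
tool_pos: [540.9, 57.0, 88.0]
tcp_rot: [-48.5, 89.7, -63.7]
ft_force: [-3.6, 1.0, 7.5]
finger_gap: 8.9
```

```bash
python3 -c "
from h import *
loc()"
```

```text
t 12.375 grip x,y,z -46.1 -0.2 105.1 F -3.8 0.1 7.5 M [0.16 0.74 0.01] gap 8.9 turn -0.1
```

Request:
{"api": "move_arm", "payload": {"deltas": [[[-0.5,0,0],0],[[-0.5,0,0],0],[[-0.5,0,0],0],[[-0.5,0,0],0],[[-0.5,0,0],0],[[-0.5,0,0],0]], "jaw": 0}}

```text
time: 13.12
tool_pos: [540.9, 57.0, 88.5]
tcp_rot: [-48.0, 89.7, -63.3]
ft_force: [-0.7, -0.4, -0.4]
finger_gap: 42.6
```

Request:
{"api": "move_arm", "payload": {"deltas": [[[-10,0,0],0],[[-35,0,0],0],[[-60,0,-5],0],[[-75,0,-10],0],[[-75,0,-10],0],[[-75,0,-10],0]]}}

```text
time: 13.88
tool_pos: [530.7, 60.0, 162.5]
tcp_rot: [-62.2, 89.8, -77.4]
ft_force: [1.0, -0.2, -1.7]
finger_gap: 42.8
```

```bash
python3 - <<'E'
from h import *
loc()
st=r.sense(); p,d=save('wrist','w4'); np.save('pics/w4_st.npy',st,allow_pickle=True)
yaw=np.radians(-15.2); X=np.array([np.cos(yaw),np.sin(yaw)]); Y=np.array([-X[1],X[0]]); O=np.array([584.1,45.5])
v,u=np.mgrid[0:384,0:512].reshape(2,-1); P=pts('wrist',np.c_[u,v],d[v,u],st); L=np.c_[(P[:,:2]-O)@X,(P[:,:2]-O)@Y,P[:,2]]
k=(abs(L[:,1])<5)&(L[:,2]>95)&(L[:,2]<140)
for lo in range(-125,5,8):
    q=L[k&(L[:,0]>=lo)&(L[:,0]<lo+8)]
    if len(q)>4: print(lo,len(q),np.median(q[:,2]).round(1))
save('side','d4'); im=cv2.imread('pics/d4.png')[140:260,200:330]; im=cv2.resize(im,None,fx=3.5,fy=3.5,interpolation=cv2.INTER_CUBIC)
w=cv2.imread('pics/w4.png')[200:384,160:370]; w=cv2.resize(w,(420*420//368,420)); im=im[:420]; cv2.imwrite('pics/c4.png',np.hstack([im[:, :400],w[:,:400]])[:, :800])
E
```

```text
t 13.875 grip x,y,z -56.7 -0.0 179.6 F 1.0 0.1 -1.7 M [-0.01  0.    0.04] gap 42.8 turn -0.1
-117 68 127.0
-109 143 127.0
-101 153 115.7
-93 146 116.0
-85 147 116.0
-77 139 116.3
-69 137 116.4
-61 126 116.6
-53 124 116.7
-45 114 116.7
-37 114 116.7
-29 111 117.0
-21 105 117.1
-13 105 117.3
-5 172 124.5
3 40 129.4
```

View pics/c4.png

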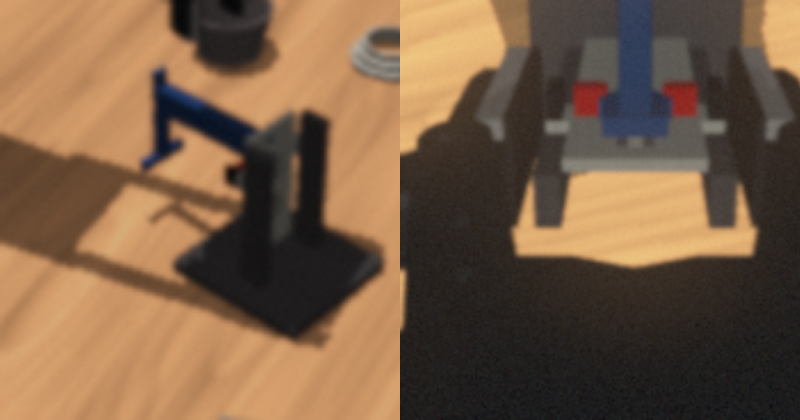

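It hangs by its hooks on the catches: bar top 117 near the strip, slightly drooping, both red catches beside the plate. I shut the fingers and go above the press point.

Request:
{"api": "move_arm", "payload": {"deltas": [[[0,0,5],0],[[0,0,15],0],[[0,0,25],0],[[0,0,34],0],[[0,0,34],0],[[15,0,34],0],[[30,0,34],0],[[40,0,34],0],[[40,0,34],0],[[40,0,34],0]], "jaw": -1}}

```text
time: 15.22
tool_pos: [563.4, 50.8, 122.4]
tcp_rot: [-70.2, 89.8, -85.5]
ft_force: [0.1, -0.1, 0.3]
finger_gap: 0.0
```

```bash
python3 -c "
from h import *
loc();print(r.sense()['tool_pos'])"
```

```text
t 15.225 grip x,y,z -22.8 -0.3 139.5 F 0.1 -0.1 0.3 M [0.02 0.03 0.04] gap 0.0 turn -0.1
[563.39335439  50.80835529 122.43283404]
```

Request:
{"api": "move_arm", "payload": {"deltas": [[[2,0.3,0],0],[[3.5,0.3,0],0],[[4.5,0.3,0],0],[[5.2,0.3,0],0],[[5.9,0.3,0],0],[[5.9,0.3,0],0]]}}

```text
time: 15.98
tool_pos: [563.4, 51.1, 116.5]
tcp_rot: [-72.6, 89.8, -87.8]
ft_force: [-0.0, 0.5, 0.4]
finger_gap: 0.2
```

```bash
python3 -c "
from h import *
loc();print(r.sense()['tool_pos'])"
```

```text
t 15.975 grip x,y,z -22.8 -0.0 133.6 F -0.2 0.4 0.4 M [0.01 0.03 0.02] gap 0.2 turn -0.1
[563.4146443   51.08402198 116.45136565]
```

Request:
{"api": "move_arm", "payload": {"deltas": [[[0.5,0,0],0],[[1,0,0],0],[[1.4,0,0],0],[[1.4,0,0],0]]}}

```text
time: 16.48
tool_pos: [563.4, 51.1, 115.0]
tcp_rot: [-73.7, 89.8, -88.9]
ft_force: [-0.5, -0.1, -0.6]
finger_gap: 0.1
```

Request:
{"api": "move_arm", "payload": {"deltas": [[[0.4,0,0],0],[[0.8,0,0],0],[[0.8,0,0],0]]}}

```text
time: 16.85
tool_pos: [563.4, 51.1, 114.2]
tcp_rot: [-74.1, 89.8, -89.4]
ft_force: [-0.0, -0.8, 0.1]
finger_gap: -0.2
```

```bash
cat > bar.py <<'E'
from h import *
import sys
def bar(name):
    st=r.sense(); p,d=save('wrist',name)
    yaw=np.radians(-15.2); X=np.array([np.cos(yaw),np.sin(yaw)]); Y=np.array([-X[1],X[0]]); O=np.array([584.1,45.5])
    v,u=np.mgrid[0:384,0:512].reshape(2,-1); P=pts('wrist',np.c_[u,v],d[v,u],st); L=np.c_[(P[:,:2]-O)@X,(P[:,:2]-O)@Y,P[:,2]]
    k=(abs(L[:,1])<4)&(L[:,2]>90)&(L[:,2]<140); out=[]
    for lo in range(-125,-5,8):
        q=L[k&(L[:,0]>=lo)&(L[:,0]<lo+8)]
        if len(q)>4: out.append((lo+4,float(np.median(q[:,2]).round(1))))
    print(out)
loc(); bar(sys.argv[1])
E
python3 bar.py w5; python3 -c "
import cv2,numpy as np
cv2.imwrite('pics/w5c.png',np.hstack([cv2.resize(cv2.imread('pics/w5.png')[90:384,130:390],(400,452))]))"
```

```text
t 16.85 grip x,y,z -22.9 -0.1 131.3 F 0.2 -0.8 0.1 M [0.03 0.04 0.01] gap -0.2 turn -0.1
[(-113, 127.6), (-105, 120.1), (-97, 115.7), (-89, 116.0), (-81, 116.1), (-73, 116.3), (-65, 116.2), (-57, 116.5), (-49, 116.6), (-41, 116.8), (-33, 116.9), (-25, 117.0)]
```

View pics/w5c.png

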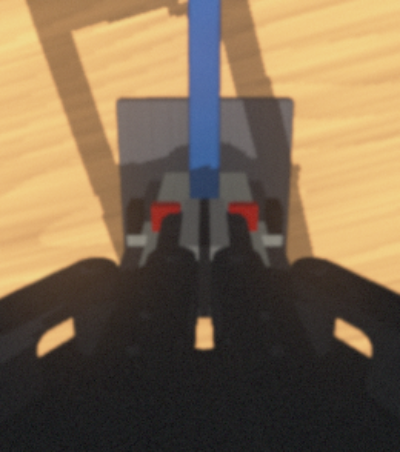

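Request:
{"api": "move_arm", "payload": {"deltas": [[[0.5,0,0],0],[[1,0,0],0],[[1,0,0],0]]}}

```text
time: 17.27
tool_pos: [563.3, 51.1, 113.1]
tcp_rot: [-76.3, 89.8, -91.6]
ft_force: [0.6, 0.0, 0.5]
finger_gap: 0.3
```

Request:
{"api": "move_arm", "payload": {"deltas": [[[0.5,0,0],0],[[1,0,0],0],[[1,0,0],0]]}}

```text
time: 17.65
tool_pos: [563.3, 51.0, 112.0]
tcp_rot: [-77.9, 89.8, -93.2]
ft_force: [0.0, 0.1, 0.9]
finger_gap: 0.0
```

Request:
{"api": "move_arm", "payload": {"deltas": [[[0.4,0,0],0],[[0.8,0,0],0],[[0.8,0,0],0]]}}

```text
time: 18.02
tool_pos: [563.2, 51.1, 111.2]
tcp_rot: [-78.4, 89.8, -93.6]
ft_force: [-0.6, 0.4, -0.5]
finger_gap: 0.2
```

```bash
python3 bar.py w6; python3 - <<'E'
from h import *
save('scene','s6'); save('side','d6')
a=cv2.resize(cv2.imread('pics/s6.png')[170:250,225:310],(400,376),interpolation=cv2.INTER_CUBIC)
b=cv2.resize(cv2.imread('pics/d6.png')[150:230,235:320],(400,376),interpolation=cv2.INTER_CUBIC)
cv2.imwrite('pics/c6.png',np.hstack([a,b]))
E
```

```text
t 18.025 grip x,y,z -23.0 -0.1 128.3 F -0.7 0.2 -0.5 M [-0.03 -0.02  0.05] gap 0.2 turn -0.1
[(-113, 127.4), (-105, 122.8), (-97, 115.8), (-89, 115.9), (-81, 116.1), (-73, 116.2), (-65, 116.4), (-57, 116.5), (-49, 116.6), (-41, 116.7), (-33, 116.9), (-25, 116.9)]
```

View pics/c6.png

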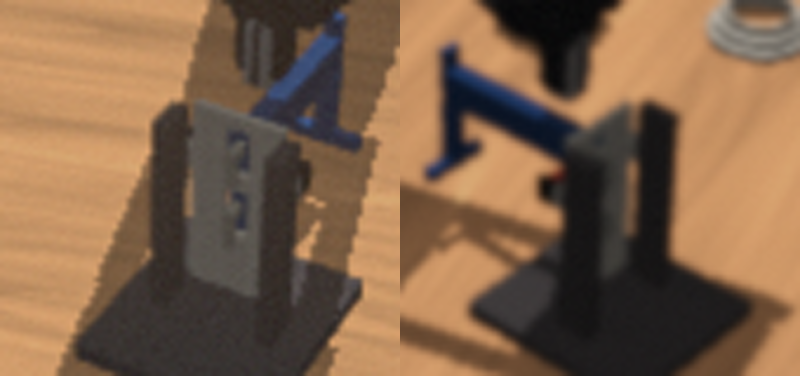

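```bash
python3 - <<'E'
from h import *
yaw=np.radians(-15.2); X=np.array([np.cos(yaw),np.sin(yaw)]); Y=np.array([-X[1],X[0]]); O=np.array([584.1,45.5])
for n,f in (('scene','s6'),('side','d6')):
    d=np.load(f'pics/{f}.npy'); v,u=np.mgrid[120:240,220:330].reshape(2,-1); P=pts(n,np.c_[u,v],d[v,u]); L=np.c_[(P[:,:2]-O)@X,(P[:,:2]-O)@Y,P[:,2]]
    for z in range(108,160,3):
        k=(abs(L[:,1])<22)&(L[:,0]<-4)&(L[:,0]>-45)&(L[:,2]>=z)&(L[:,2]<z+3); q=L[k]
        if len(q): print(n,z,len(q),q.min(0).round(),q.max(0).round())
E
```

```text
scene 108 3 [-41.   5. 109.] [-25.   6. 111.]
scene 111 3 [-39.   5. 111.] [-29.   6. 114.]
scene 114 25 [-44.  -5. 114.] [-16.   6. 117.]
scene 117 15 [-41.  -5. 117.] [-13.   5. 119.]
scene 135 2 [-21.  -0. 137.] [-12.   6. 137.]
scene 138 6 [-15.  -5. 138.] [-10.   7. 141.]
scene 141 6 [-15. -12. 142.] [ -9.   6. 143.]
scene 144 13 [-15. -12. 145.] [ -7.  12. 147.]
scene 147 14 [-27. -12. 147.] [ -8.  13. 150.]
scene 150 12 [-24. -13. 150.] [ -6.  14. 153.]
scene 153 16 [-24. -12. 153.] [ -8.  14. 156.]
scene 156 15 [-23. -12. 156.] [ -8.  14. 159.]
scene 159 16 [-26. -12. 159.] [ -7.  14. 162.]
side 108 7 [-44.  -8. 108.] [-20.   1. 111.]
side 111 11 [-42.  -6. 111.] [-13.  -3. 114.]
side 114 30 [-43.  -7. 114.] [-11.   8. 117.]
side 117 10 [-44.  -6. 117.] [-14.   4. 118.]
side 132 1 [-29.  -3. 135.] [-29.  -3. 135.]
side 135 4 [-22.  -8. 137.] [-14.  -6. 138.]
side 138 5 [-15.  -7. 139.] [ -9.   4. 141.]
side 141 9 [-26. -11. 141.] [ -9.   6. 144.]
side 144 9 [-25. -11. 144.] [-10.  14. 147.]
side 147 9 [-31. -13. 147.] [-11.  15. 149.]
side 150 11 [-23. -12. 150.] [ -9.  14. 153.]
side 153 12 [-25. -16. 153.] [-10.  13. 156.]
side 156 9 [-25. -13. 156.] [ -9.  15. 158.]
side 159 11 [-25. -13. 159.] [ -9.   4. 162.]
```

The true fingertips are at about z=137, some 20 mm above the bar top, in both outer views. They end higher than the reported TCP suggests, which explains the lack of contact. I keep descending gently until force shows.

Request:
{"api": "move_arm", "payload": {"deltas": [[[1,0,0],0],[[2,0,0],0],[[3,0,0],0],[[4,0,0],0],[[5,0,0],0],[[6,0,0],0],[[7,0,0],0],[[8,0,0],0],[[8,0,0],0]]}}

```text
time: 19.3
tool_pos: [563.2, 51.0, 103.1]
tcp_rot: [-79.8, 89.8, -95.1]
ft_force: [0.1, 0.4, -0.3]
finger_gap: -0.4
```

```bash
python3 bar.py w7; python3 - <<'E'
from h import *
yaw=np.radians(-15.2); X=np.array([np.cos(yaw),np.sin(yaw)]); Y=np.array([-X[1],X[0]]); O=np.array([584.1,45.5])
print('TCP',r.sense()['tool_pos'])
for n in ('scene','side'):
    p,d=save(n,n+'7'); v,u=np.mgrid[100:240,220:340].reshape(2,-1); P=pts(n,np.c_[u,v],d[v,u]); L=np.c_[(P[:,:2]-O)@X,(P[:,:2]-O)@Y,P[:,2]]
    k=(abs(L[:,1])<22)&(L[:,0]<-4)&(L[:,0]>-36)&(L[:,2]>119.5)&(L[:,2]<170); print(n,np.sort(L[k,2])[:6].round(1))
    k=(abs(L[:,1])<60)&(abs(L[:,0]+21)>30)&(abs(L[:,0]+21)<60)&(L[:,2]>136)&(L[:,2]<200); print(' body low',np.sort(L[k,2])[:4].round(1))
E
```

```text
t 19.3 grip x,y,z -23.0 -0.2 120.2 F 0.0 0.4 -0.3 M [ 0.03  0.04 -0.  ] gap -0.4 turn -0.1
[(-113, 127.5), (-105, 122.9), (-97, 115.7), (-89, 115.9), (-81, 116.1), (-73, 116.3), (-65, 116.3), (-57, 116.4), (-49, 116.7), (-41, 116.7), (-33, 117.2), (-25, 116.9)]
TCP [563.24466021  51.00119218 103.19506882]
scene [130.1 130.6 131.5 132.  132.7 133.1]
 body low []
side [127.  127.7 128.4 128.9 130.3 131.6]
 body low []
```

Request:
{"api": "move_arm", "payload": {"deltas": [[[1,0,0],0],[[2,0,0],0],[[3,0,0],0],[[4,0,0],0],[[5,0,0],0],[[6,0,0],0],[[7,0,0],0],[[7,0,0],0]]}}

```text
time: 20.45
tool_pos: [563.2, 51.0, 96.2]
tcp_rot: [-78.9, 89.8, -94.1]
ft_force: [0.0, 0.1, 0.4]
finger_gap: 0.1
```

Request:
{"api": "move_arm", "payload": {"deltas": [[[0.5,0,0],0],[[1,0,0],0],[[1.5,0,0],0],[[1.5,0,0],0]]}}

```text
time: 20.95
tool_pos: [563.2, 51.0, 94.6]
tcp_rot: [-80.6, 89.8, -95.9]
ft_force: [0.5, 0.3, 0.5]
finger_gap: 0.1
```

Request:
{"api": "move_arm", "payload": {"deltas": [[[0.5,0,0],0],[[1,0,0],0],[[1.2,0,0],0],[[1.2,0,0],0]]}}

```text
time: 21.45
tool_pos: [563.1, 51.0, 93.3]
tcp_rot: [-82.1, 89.8, -97.4]
ft_force: [-0.3, 0.7, 0.8]
finger_gap: 0.1
```

Request:
{"api": "move_arm", "payload": {"deltas": [[[0.5,0,0],0],[[1,0,0],0],[[1,0,0],0]]}}

```text
time: 21.82
tool_pos: [563.1, 51.0, 92.3]
tcp_rot: [-83.2, 89.8, -98.5]
ft_force: [-0.2, -0.9, 0.8]
finger_gap: 0.3
```

Request:
{"api": "move_arm", "payload": {"deltas": [[[0.5,0,0],0],[[1,0,0],0],[[1,0,0],0]]}}

```text
time: 22.2
tool_pos: [563.3, 51.0, 91.9]
tcp_rot: [-76.7, 89.8, -91.9]
ft_force: [-2.1, 0.7, 6.0]
finger_gap: -0.1
```

```bash
python3 bar.py w8; python3 - <<'E'
from h import *
yaw=np.radians(-15.2); X=np.array([np.cos(yaw),np.sin(yaw)]); Y=np.array([-X[1],X[0]]); O=np.array([584.1,45.5])
print('TCP',r.sense()['tool_pos'])
for n in ('scene','side'):
    p,d=save(n,n+'8'); v,u=np.mgrid[100:240,220:340].reshape(2,-1); P=pts(n,np.c_[u,v],d[v,u]); L=np.c_[(P[:,:2]-O)@X,(P[:,:2]-O)@Y,P[:,2]]
    k=(abs(L[:,1])<22)&(L[:,0]<-4)&(L[:,0]>-36)&(L[:,2]>110)&(L[:,2]<170); print(n,np.sort(L[k,2])[:30].round(1))
E
```

```text
t 22.2 grip x,y,z -22.9 -0.1 109.0 F -2.2 0.1 6.0 M [-0.05  0.37  0.03] gap -0.1 turn -0.1
[(-113, 127.3), (-105, 126.1), (-97, 115.7), (-89, 115.9), (-81, 116.0), (-73, 116.0), (-65, 116.3), (-57, 116.3), (-49, 116.5), (-41, 116.6), (-33, 126.7)]
TCP [563.31189594  50.9816503   91.89826174]
scene [110.9 111.6 114.6 114.7 115.3 119.2 120.  121.  122.2 122.3 122.6 122.8
 122.9 123.8 124.  124.7 125.  125.2 125.3 125.5 126.  126.5 126.7 126.9
 127.3 127.4 127.7 127.9 127.9 128.3]
side [111.1 111.7 112.3 112.4 113.7 113.9 113.9 114.3 114.6 115.2 115.2 115.3
 115.5 115.7 115.9 116.  116.  118.2 118.6 118.9 120.2 120.6 121.  121.4
 122.7 123.1 123.2 123.8 123.9 124.1]
```

Contact with the bar at TCP 92 (6 N), so home should be near TCP 81. Now I press in small increments.

Request:
{"api": "move_arm", "payload": {"deltas": [[[0.6,0,0],0],[[1.0,0,0],0],[[1.0,0,0],0]]}}

```text
time: 22.72
tool_pos: [563.5, 51.0, 91.8]
tcp_rot: [-69.7, 89.8, -85.0]
ft_force: [-4.1, 0.1, 7.7]
finger_gap: 0.2
```

Request:
{"api": "move_arm", "payload": {"deltas": [[[1.0,0,0],0],[[1.4,0,0],0],[[1.4,0,0],0]]}}

```text
time: 23.1
tool_pos: [563.5, 51.1, 91.7]
tcp_rot: [-65.4, 89.8, -80.7]
ft_force: [-5.7, 0.5, 11.2]
finger_gap: 0.0
```

Request:
{"api": "move_arm", "payload": {"deltas": [[[1.4,0,0],0],[[1.8,0,0],0],[[1.8,0,0],0]]}}

```text
time: 23.48
tool_pos: [563.9, 51.3, 91.5]
tcp_rot: [-53.5, 89.8, -68.7]
ft_force: [-6.2, 0.4, 12.9]
finger_gap: 0.4
```

Request:
{"api": "move_arm", "payload": {"deltas": [[[1.8,0,0],0],[[2.1,0,0],0],[[2.1,0,0],0]]}}

```text
time: 23.85
tool_pos: [564.1, 51.5, 91.2]
tcp_rot: [-42.9, 89.8, -58.1]
ft_force: [-7.8, 1.2, 14.1]
finger_gap: -0.0
```

Request:
{"api": "move_arm", "payload": {"deltas": [[[1.8,-0.3,-0.8],0],[[2.2,-0.3,-1],0],[[2.2,-0.3,-1],0]]}}

```text
time: 24.22
tool_pos: [564.0, 51.5, 91.2]
tcp_rot: [-23.6, 89.7, -38.8]
ft_force: [-5.6, -0.2, 13.8]
finger_gap: -0.0
```

```bash
python3 bar.py w9
```

```text
t 24.225 grip x,y,z -22.3 0.5 108.3 F -5.3 -1.6 13.8 M [-0.05  0.89 -0.03] gap -0.0 turn -0.0
[(-113, 127.4), (-105, 126.4), (-97, 115.6), (-89, 115.7), (-81, 115.7), (-73, 115.9), (-65, 115.8), (-57, 115.9), (-49, 116.0), (-41, 116.2), (-33, 125.6)]
```

Request:
{"api": "move_arm", "payload": {"deltas": [[[2.2,-0.4,-0.8],0],[[2.6,-0.4,-0.8],0],[[2.6,-0.4,-0.8],0]]}}

```text
time: 24.65
tool_pos: [564.2, 51.4, 91.2]
tcp_rot: [-11.7, 89.6, -26.9]
ft_force: [-6.8, -0.4, 17.2]
finger_gap: 0.3
```

Request:
{"api": "move_arm", "payload": {"deltas": [[[2.4,-0.4,-0.8],0],[[2.9,-0.4,-0.8],0],[[2.9,-0.4,-0.8],0]]}}

```text
time: 25.02
tool_pos: [564.3, 51.5, 91.1]
tcp_rot: [-4.5, 89.4, -19.7]
ft_force: [-7.8, 0.6, 18.6]
finger_gap: -0.2
```

Request:
{"api": "move_arm", "payload": {"deltas": [[[1.5,-0.4,-1.8],0],[[2.0,-0.4,-2.0],0],[[2.5,-0.4,-2.0],0],[[2.5,-0.4,-2.0],0]]}}

```text
time: 25.52
tool_pos: [563.8, 51.7, 91.1]
tcp_rot: [0.9, 89.2, -14.3]
ft_force: [-3.3, 0.3, 15.2]
finger_gap: -0.1
```

```bash
python3 bar.py w10; python3 - <<'E'
from h import *
print(r.sense()['tool_pos'], goal([0,0,0],-15)[2].round(4))
p,d=save('side','d10'); q,e=save('scene','s10')
a=cv2.resize(q[150:250,225:325][:,:,::-1],(400,400),interpolation=cv2.INTER_CUBIC); b=cv2.resize(p[130:230,225:325][:,:,::-1],(400,400),interpolation=cv2.INTER_CUBIC)
cv2.imwrite('pics/c10.png',np.hstack([a,b]))
E
```

```text
t 25.525 grip x,y,z -22.6 0.6 108.2 F -3.3 -0.6 15.2 M [-0.01  0.56  0.02] gap -0.1 turn -0.0
[(-113, 126.6), (-105, 125.7), (-97, 115.1), (-89, 115.3), (-81, 115.5), (-73, 115.5), (-65, 115.7), (-57, 115.6), (-49, 115.8), (-41, 116.0), (-33, 126.2)]
[563.80107234  51.64360958  91.08931109] [[ 1.280e-02  2.626e-01  9.648e-01]
 [-3.300e-03  9.649e-01 -2.625e-01]
 [-9.999e-01  2.000e-04  1.320e-02]]
```

View pics/c10.png

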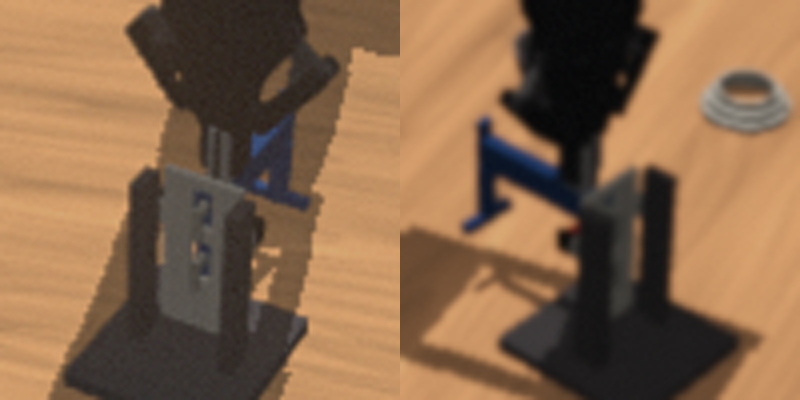

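Request:
{"api": "move_arm", "payload": {"deltas": [[[-2,-0.6,0],0],[[-5,-0.6,2],0],[[-5,-0.6,6],0],[[-5,-0.6,7],0],[[-5,-0.6,7],0]]}}

```text
time: 26.3
tool_pos: [570.2, 49.2, 95.8]
tcp_rot: [0.1, 89.3, -15.1]
ft_force: [0.2, -1.1, 0.7]
finger_gap: -0.2
```

```bash
python3 bar.py w11; python3 - <<'E'
from h import *
st=r.sense(); print(st['tool_pos'], goal([0,0,0],-15)[2].round(4)[:,2])
yaw=np.radians(-15.2); X=np.array([np.cos(yaw),np.sin(yaw)]); Y=np.array([-X[1],X[0]]); O=np.array([584.1,45.5])
d=np.load('pics/w11.npy'); im=cv2.imread('pics/w11.png'); v,u=np.mgrid[0:384,0:512].reshape(2,-1); P=pts('wrist',np.c_[u,v],d[v,u],st); L=np.c_[(P[:,:2]-O)@X,(P[:,:2]-O)@Y,P[:,2]]
k=(L[:,2]>113)&(L[:,2]<119)&(abs(L[:,1])<9)
for lo in range(-100,-30,12):
    q=L[k&(L[:,0]>lo)&(L[:,0]<lo+12),1]; print(lo,q.min().round(1),q.max().round(1),((q.min()+q.max())/2).round(2))
c=cv2.cvtColor(im,cv2.COLOR_BGR2HSV)[v,u]; red=((c[:,0]<8)|(c[:,0]>172))&(c[:,1]>130)&(L[:,2]>60)&(L[:,2]<115)
for s in (1,-1):
    q=L[red&(np.sign(L[:,1])==s)]; print('red',len(q),q.min(0).round(1),q.max(0).round(1)) if len(q) else 0
E
```

```text
t 26.3 grip x,y,z -15.8 -0.1 112.9 F 0.5 -1.0 0.7 M [ 0.03 -0.07  0.05] gap -0.2 turn -0.0
[(-113, 127.3), (-105, 125.0), (-97, 115.5), (-89, 115.6), (-81, 115.8), (-73, 116.0), (-65, 116.1), (-57, 116.0), (-49, 116.2), (-41, 116.4), (-33, 116.4), (-25, 127.4)]
[570.14846455  49.21423087  95.83161961] [ 0.9648 -0.2626  0.0126]
-100 -4.4 7.3 1.44
-88 -4.5 6.9 1.2
-76 -4.6 7.0 1.22
-64 -4.7 6.7 0.98
-52 -4.8 6.8 0.97
-40 -4.9 6.4 0.73
red 291 [-12.8  11.5  71. ] [  7.1  28.7 101.6]
red 277 [-12.7 -29.5  61.9] [  7.  -11.1 101.3]
```

Request:
{"api": "move_arm", "payload": {"deltas": [[[2,0,0],0],[[3.5,0,0],0],[[4.2,0,0],0],[[4.8,0,-0.2],0],[[5.3,0,-0.4],0],[[5.8,0,-0.6],0],[[6.3,0,-0.8],0],[[6.8,0,-1],0],[[7.0,0,-1],0],[[7.0,0,-1],0]]}}

```text
time: 27.6
tool_pos: [570.3, 49.6, 91.2]
tcp_rot: [3.1, 89.1, -12.1]
ft_force: [-6.1, 0.2, 14.4]
finger_gap: 0.1
```

```bash
python3 bar.py w12
```

```text
t 27.6 grip x,y,z -15.8 0.3 108.3 F -5.9 -1.5 14.4 M [ 0.05  0.94 -0.02] gap 0.1 turn -0.0
[(-113, 127.1), (-105, 125.4), (-97, 115.3), (-89, 115.4), (-81, 115.7), (-73, 115.8), (-65, 115.8), (-57, 115.9), (-49, 115.9), (-41, 116.1), (-33, 116.1), (-25, 127.2)]
```

Request:
{"api": "move_arm", "payload": {"deltas": [[[1.5,-0.3,-1.5],0],[[2.0,-0.3,-2.0],0],[[2.5,-0.3,-2.3],0],[[2.9,-0.3,-2.6],0],[[3.2,-0.3,-2.6],0],[[3.2,-0.3,-2.6],0]]}}

```text
time: 28.4
tool_pos: [570.2, 49.8, 91.2]
tcp_rot: [5.4, 88.8, -9.8]
ft_force: [-2.4, -1.3, 15.3]
finger_gap: 0.2
```

```bash
python3 bar.py w13
```

```text
t 28.4 grip x,y,z -15.9 0.5 108.3 F -2.0 -1.9 15.3 M [-0.12  0.31 -0.03] gap 0.2 turn -0.0
[(-113, 126.7), (-105, 124.3), (-97, 115.1), (-89, 115.3), (-81, 115.3), (-73, 115.5), (-65, 115.5), (-57, 115.7), (-49, 115.7), (-41, 116.1), (-33, 116.1), (-25, 127.4)]
```

Request:
{"api": "move_arm", "payload": {"deltas": [[[3,-0.5,-1.6],0],[[3.5,-0.5,-1.8],0],[[4,-0.5,-2],0],[[4,-0.5,-2],0]]}}

```text
time: 28.95
tool_pos: [570.5, 49.8, 91.0]
tcp_rot: [7.1, 88.5, -8.1]
ft_force: [-5.7, -0.2, 21.9]
finger_gap: 0.1
```

```bash
python3 bar.py w14
```

```text
t 28.95 grip x,y,z -15.7 0.6 108.1 F -5.4 -1.7 21.9 M [-0.05  1.02 -0.04] gap 0.1 turn -0.0
[(-113, 126.9), (-105, 124.2), (-97, 115.0), (-89, 115.2), (-81, 115.3), (-73, 115.4), (-65, 115.5), (-57, 115.6), (-49, 115.6), (-41, 115.8), (-33, 116.0), (-25, 127.2)]
```

```bash
python3 - <<'E'
from h import *
for f in ('w1','w4','w5','w8','w11','w12','w14'):
    im=cv2.imread(f'pics/{f}.png'); c=cv2.cvtColor(im,cv2.COLOR_BGR2HSV)
    red=(((c[...,0]<8)|(c[...,0]>172))&(c[...,1]>130)&(c[...,2]>60)).astype(np.uint8)
    n,l,s,cen=cv2.connectedComponentsWithStats(red); o=[(s[i].tolist(),cen[i].round(1).tolist()) for i in range(1,n) if s[i][4]>25]
    print(f,o)
d=np.load('pics/d10.npy')
yaw=np.radians(-15.2); X=np.array([np.cos(yaw),np.sin(yaw)]); Y=np.array([-X[1],X[0]]); O=np.array([584.1,45.5])
# gripper lowest points over the strip region x>-3
for n,f in (('side','d10'),('scene','s10')):
    d=np.load(f'pics/{f}.npy'); v,u=np.mgrid[60:260,180:360].reshape(2,-1); P=pts(n,np.c_[u,v],d[v,u]); L=np.c_[(P[:,:2]-O)@X,(P[:,:2]-O)@Y,P[:,2]]
    for z in range(118,190,6):
        q=L[(L[:,2]>=z)&(L[:,2]<z+6)&(abs(L[:,1])<75)&(abs(L[:,0])<75)]
        if len(q): print(n,z,len(q),np.percentile(q,2,0).round(),np.percentile(q,98,0).round())
E
```

```text
w1 [([238, 276, 15, 16, 216], [245.0, 283.3]), ([278, 276, 16, 16, 220], [285.1, 283.1])]
w4 [([236, 236, 15, 15, 178], [242.0, 242.5]), ([276, 236, 15, 15, 181], [283.7, 242.4])]
w5 [([228, 221, 19, 20, 222], [234.9, 228.4]), ([279, 221, 19, 19, 221], [289.9, 228.3])]
w8 [([223, 235, 12, 22, 175], [228.1, 243.9]), ([291, 235, 12, 22, 183], [296.9, 244.0])]
w11 [([223, 222, 22, 21, 302], [231.1, 230.7]), ([281, 222, 22, 21, 317], [293.9, 230.5])]
w12 [([222, 225, 22, 22, 301], [229.4, 234.1]), ([282, 225, 22, 22, 308], [295.3, 234.0])]
w14 [([222, 225, 21, 22, 305], [229.2, 234.1]), ([282, 224, 22, 23, 309], [295.4, 233.9])]
side 118 65 [-21. -36. 118.] [ 31.  34. 124.]
side 124 117 [-22. -36. 124.] [ 31.  36. 130.]
side 130 29 [-26. -35. 130.] [ 23.  22. 135.]
side 136 22 [-24. -15. 136.] [ -9.  12. 142.]
side 142 21 [-25. -14. 142.] [ -8.  14. 147.]
side 148 15 [-17. -16. 148.] [ -9.  13. 153.]
side 154 18 [-28. -20. 154.] [ -8.  12. 160.]
side 160 35 [-29. -30. 161.] [ -7.  27. 166.]
side 166 51 [-30. -34. 166.] [ -8.  34. 172.]
side 172 37 [-31. -40. 172.] [ -8.  40. 178.]
side 178 57 [-31. -44. 178.] [ -5.  44. 184.]
side 184 58 [-33. -49. 184.] [ -4.  48. 190.]
scene 118 67 [-46. -34. 118.] [ 32.  36. 124.]
scene 124 142 [-17. -35. 124.] [ 32.  36. 130.]
scene 130 67 [-24. -34. 130.] [ 29.  35. 136.]
scene 136 26 [-23. -12. 136.] [ -8.  14. 142.]
scene 142 29 [-26. -12. 142.] [ -8.  14. 148.]
scene 148 25 [-19. -12. 148.] [ -8.  14. 153.]
scene 154 21 [-15.  -9. 154.] [ -8.  17. 160.]
scene 160 51 [-20. -28. 160.] [ -5.  28. 166.]
scene 166 79 [-30. -34. 166.] [ -7.  32. 172.]
scene 172 79 [-30. -38. 172.] [ -6.  36. 178.]
scene 178 65 [-31. -42. 178.] [ -3.  43. 184.]
scene 184 85 [-28. -47. 184.] [ -3.  47. 190.]
```

Request:
{"api": "move_arm", "payload": {"deltas": [[[2.5,-0.8,-1.5],0],[[3,0.6,-1.8],0],[[3.5,-1.4,-2],0],[[4,0.6,-2.4],0],[[4.2,-1.4,-2.6],0],[[4.2,0.3,-2.8],0],[[4.2,-0.5,-2.8],0]]}}

```text
time: 29.88
tool_pos: [570.2, 50.2, 90.1]
tcp_rot: [8.6, 88.2, -6.7]
ft_force: [-2.6, 1.2, 16.5]
finger_gap: -0.2
```

```bash
python3 bar.py w15
```

```text
t 29.875 grip x,y,z -16.1 0.9 107.2 F -2.8 0.5 16.5 M [0.16 0.47 0.02] gap -0.2 turn -0.0
[(-113, 125.1), (-105, 117.9), (-97, 113.4), (-89, 113.6), (-81, 113.8), (-73, 114.0), (-65, 114.1), (-57, 114.4), (-49, 114.5), (-41, 114.6), (-33, 114.8), (-25, 127.5)]
```

Dithering sideways breaks the stiction: the bar dropped 1.2 mm at lower force. I continue the same way.

Request:
{"api": "move_arm", "payload": {"deltas": [[[2,-1.2,-1],0],[[2.6,0.4,-1.5],0],[[3,-1.6,-1.5],0],[[3.2,0.4,-1.8],0],[[3.2,-1.6,-2],0],[[3.4,0.4,-2],0],[[3.4,-1.6,-2],0],[[3.4,0.2,-2],0],[[3.4,-0.6,-2],0]]}}

```text
time: 31.05
tool_pos: [570.4, 50.2, 90.0]
tcp_rot: [9.6, 87.9, -5.6]
ft_force: [-4.6, 0.7, 17.2]
finger_gap: -0.4
```

```bash
python3 bar.py w16
```

```text
t 31.05 grip x,y,z -15.9 0.9 107.1 F -4.6 -0.5 17.2 M [ 0.19  0.67 -0.02] gap -0.4 turn -0.0
[(-113, 125.0), (-105, 118.5), (-97, 113.4), (-89, 113.5), (-81, 113.7), (-73, 114.0), (-65, 114.1), (-57, 114.2), (-49, 114.3), (-41, 114.6), (-33, 114.7), (-25, 127.5)]
```

Request:
{"api": "move_arm", "payload": {"deltas": [[[3,-1.5,-1],0],[[3.8,-2,-1.2],0],[[4.4,0.2,-1.5],0],[[4.6,-2,-1.5],0],[[4.8,0.2,-1.5],0],[[4.8,-2,-1.5],0],[[4.8,-0.8,-1.5],0]]}}

```text
time: 31.98
tool_pos: [568.8, 49.5, 85.0]
tcp_rot: [9.6, 87.9, -5.6]
ft_force: [0.1, -0.0, 0.3]
finger_gap: 0.1
```

```bash
python3 bar.py w17
```

```text
t 31.975 grip x,y,z -17.3 -0.1 102.1 F 0.1 0.0 0.3 M [-0.11  0.01 -0.05] gap 0.1 turn -0.0
[(-113, 118.2), (-105, 107.2), (-97, 106.8), (-89, 107.1), (-81, 107.6), (-73, 107.9), (-65, 108.2), (-57, 108.4), (-49, 108.7), (-41, 109.1), (-33, 122.2), (-25, 110.5)]
```

It snapped past the ramp with no load left. I follow it down gently to the stop.

Request:
{"api": "move_arm", "payload": {"deltas": [[[0.8,0,0],0],[[1.6,0,0],0],[[2.2,0,0],0],[[2.2,0,0],0]]}}

```text
time: 32.52
tool_pos: [568.7, 49.7, 82.5]
tcp_rot: [9.8, 88.0, -5.4]
ft_force: [0.4, 0.3, 0.6]
finger_gap: -0.1
```

```bash
python3 bar.py w18
```

```text
t 32.525 grip x,y,z -17.4 0.1 99.6 F 0.3 0.3 0.6 M [ 0.03  0.05 -0.  ] gap -0.1 turn -0.0
[(-113, 114.6), (-105, 103.6), (-97, 103.5), (-89, 103.8), (-81, 104.2), (-73, 104.7), (-65, 105.0), (-57, 105.3), (-49, 105.7), (-41, 106.1), (-33, 121.6), (-25, 107.1)]
```

Request:
{"api": "move_arm", "payload": {"deltas": [[[0.6,0,0],0],[[1.2,0,0],0],[[1.2,0,0],0]]}}

```text
time: 32.95
tool_pos: [569.0, 49.7, 81.6]
tcp_rot: [9.8, 87.9, -5.4]
ft_force: [-0.7, 0.7, 2.3]
finger_gap: -0.0
```

Request:
{"api": "move_arm", "payload": {"deltas": [[[0.6,0,0],0],[[1.0,0,0],0],[[1.0,0,0],0]]}}

```text
time: 33.33
tool_pos: [569.0, 49.8, 80.6]
tcp_rot: [9.9, 87.9, -5.3]
ft_force: [-0.6, 0.3, 3.1]
finger_gap: 0.1
```

```bash
python3 bar.py w19
```

```text
t 33.325 grip x,y,z -17.1 0.2 97.7 F -0.7 0.1 3.1 M [ 0.06  0.16 -0.02] gap 0.1 turn -0.0
[(-113, 113.2), (-105, 102.3), (-97, 101.9), (-89, 102.4), (-81, 102.7), (-73, 103.1), (-65, 103.4), (-57, 103.7), (-49, 104.2), (-41, 104.5), (-33, 123.1), (-25, 112.3)]
```

Request:
{"api": "move_arm", "payload": {"deltas": [[[0.6,0,0],0],[[1.2,0,0],0],[[1.2,0,0],0]]}}

```text
time: 33.75
tool_pos: [569.2, 49.8, 80.0]
tcp_rot: [10.0, 87.9, -5.2]
ft_force: [-3.2, 0.7, 7.8]
finger_gap: -0.3
```

Request:
{"api": "move_arm", "payload": {"deltas": [[[0.8,0,0],0],[[1.4,0,0],0],[[1.4,0,0],0]]}}

```text
time: 34.12
tool_pos: [569.3, 49.9, 80.0]
tcp_rot: [10.1, 87.9, -5.1]
ft_force: [-6.9, 1.0, 13.2]
finger_gap: -0.4
```

```bash
python3 bar.py w20
```

```text
t 34.125 grip x,y,z -16.8 0.4 97.1 F -7.0 -0.8 13.2 M [ 0.15  1.15 -0.05] gap -0.4 turn -0.0
[(-113, 112.8), (-105, 101.9), (-97, 101.5), (-89, 101.9), (-81, 102.3), (-73, 102.7), (-65, 102.9), (-57, 103.3), (-49, 103.6), (-41, 104.1), (-33, 122.4), (-25, 114.4)]
```

Request:
{"api": "move_arm", "payload": {"deltas": [[[1.4,-0.8,-1],0],[[2.0,0.3,-1.2],0],[[2.4,-1.2,-1.5],0],[[2.4,0.3,-1.5],0],[[2.4,-0.4,-1.5],0]]}}

```text
time: 34.8
tool_pos: [569.3, 50.0, 79.9]
tcp_rot: [10.6, 87.7, -4.6]
ft_force: [-5.2, 3.0, 15.3]
finger_gap: -0.2
```

Request:
{"api": "move_arm", "payload": {"deltas": [[[-3,0,-1],0],[[-15,0,-5],0],[[-40,0,-20],0],[[-70,0,-40],0],[[-85,0,-50],0],[[-85,0,-50],0],[[-85,0,-50],0]]}}

```text
time: 35.67
tool_pos: [517.5, 63.2, 162.2]
tcp_rot: [10.3, 87.8, -4.9]
ft_force: [-0.5, 0.5, -0.2]
finger_gap: -0.3
```

```bash
python3 bar.py w21; python3 - <<'E'
from h import *
st=r.sense()
yaw=np.radians(-15.2); X=np.array([np.cos(yaw),np.sin(yaw)]); Y=np.array([-X[1],X[0]]); O=np.array([584.1,45.5])
for f in ('w4','w21'):
    s=np.load('pics/w4_st.npy',allow_pickle=True).item() if f=='w4' else st
    d=np.load(f'pics/{f}.npy'); im=cv2.imread(f'pics/{f}.png'); v,u=np.mgrid[0:384,0:512].reshape(2,-1); P=pts('wrist',np.c_[u,v],d[v,u],s); L=np.c_[(P[:,:2]-O)@X,(P[:,:2]-O)@Y,P[:,2]]
    c=cv2.cvtColor(im,cv2.COLOR_BGR2HSV)[v,u]
    red=((c[:,0]<8)|(c[:,0]>172))&(c[:,1]>130)&(L[:,2]>90)&(L[:,2]<115)&(L[:,0]>-20)
    for sg in (1,-1):
        q=L[red&(np.sign(L[:,1])==sg)]; print(f,'red',len(q),np.percentile(q,3,0).round(1),np.percentile(q,97,0).round(1))
    pl=(c[:,0]>100)&(c[:,0]<130)&(c[:,1]>90)&(L[:,0]>-14)&(L[:,0]<3)&(L[:,2]>85)&(abs(L[:,1])<16); q=L[pl]; print(f,'plate top',len(q),np.percentile(q,97,0).round(1),q.min(0).round(1))
a=cv2.resize(cv2.imread('pics/w21.png')[150:350,160:370],(600,571),interpolation=cv2.INTER_CUBIC); cv2.imwrite('pics/c21.png',a)
E
```

```text
t 35.675 grip x,y,z -70.3 -0.3 179.3 F -0.6 0.3 -0.2 M [-0.01 -0.02 -0.02] gap -0.3 turn -0.0
[(-113, 112.4), (-105, 101.2), (-97, 101.3), (-89, 101.8), (-81, 102.2), (-73, 102.5), (-65, 103.0), (-57, 103.2), (-49, 103.5), (-41, 103.9)]
w4 red 175 [-12.4  12.5  96.4] [ -0.6  23.1 100.9]
w4 red 178 [-12.3 -23.1  96.5] [ -0.6 -11.8 101.1]
w4 plate top 292 [ -2.4  10.2 118.5] [-14.  -11.4 102.7]Traceback (most recent call last):
  File "<stdin>", line 10, in <module>
    return _quantile_unchecked(
        a, q, axis, out, overwrite_input, method, keepdims, weights)
    return _ureduce(a,
                    func=_quantile_ureduce_func,
    ...<5 lines>...
                    overwrite_input=overwrite_input,
                    method=method)
    r = func(a, **kwargs)
    result = _quantile(arr,
                       quantiles=q,
    ...<2 lines>...
                       out=out,
                       weights=wgt)
    slices_having_nans = np.isnan(arr[-1, ...])
                                  ~~~^^^^^^^^^
IndexError: index -1 is out of bounds for axis 0 with size 0
```

Request:
{"api": "move_arm", "payload": {"deltas": [[[0,0,8],0],[[0,0,14],0],[[0,0,16],0],[[0,0,16],0],[[0,0,16],0]], "jaw": 0}}

```text
time: 36.35
tool_pos: [532.7, 59.0, 162.3]
tcp_rot: [10.2, 87.8, -5.0]
ft_force: [-0.9, -0.5, -0.8]
finger_gap: 43.0
```

```bash
python3 bar.py w22; python3 - <<'E'
from h import *
st=r.sense()
yaw=np.radians(-15.2); X=np.array([np.cos(yaw),np.sin(yaw)]); Y=np.array([-X[1],X[0]]); O=np.array([584.1,45.5])
a=cv2.resize(cv2.imread('pics/w22.png')[180:384,160:370],(600,583),interpolation=cv2.INTER_CUBIC); cv2.imwrite('pics/c22.png',a)
for f in ('w4','w22'):
    s=np.load('pics/w4_st.npy',allow_pickle=True).item() if f=='w4' else st
    d=np.load(f'pics/{f}.npy'); im=cv2.imread(f'pics/{f}.png'); v,u=np.mgrid[0:384,0:512].reshape(2,-1); P=pts('wrist',np.c_[u,v],d[v,u],s); L=np.c_[(P[:,:2]-O)@X,(P[:,:2]-O)@Y,P[:,2]]
    c=cv2.cvtColor(im,cv2.COLOR_BGR2HSV)[v,u]
    red=((c[:,0]<8)|(c[:,0]>172))&(c[:,1]>130)&(L[:,2]>90)&(L[:,2]<115)&(L[:,0]>-20)
    for sg in (1,-1):
        q=L[red&(np.sign(L[:,1])==sg)]
        if len(q): print(f,'red',len(q),np.percentile(q,3,0).round(1),np.percentile(q,97,0).round(1))
    pl=(c[:,0]>100)&(c[:,0]<130)&(c[:,1]>90)&(L[:,0]>-14)&(L[:,0]<3)&(L[:,2]>85)&(abs(L[:,1])<16); q=L[pl]
    if len(q): print(f,'plate top',len(q),np.percentile(q,97,0).round(1),np.median(q,0).round(1))
    g=(c[:,0]>40)&(c[:,0]<90)&(c[:,1]>80)&(abs(L[:,1])<10)&(abs(L[:,0])<20)&(L[:,2]<60); q=L[g]; print('green',len(q),q.mean(0).round(1) if len(q) else '')
E
```

```text
t 36.35 grip x,y,z -54.5 -0.4 179.4 F -0.8 -0.8 -0.8 M [ 0.01 -0.04  0.02] gap 43.0 turn -0.0
[(-113, 112.7), (-105, 101.6), (-97, 101.5), (-89, 101.7), (-81, 102.1), (-73, 102.4), (-65, 102.9), (-57, 103.2), (-49, 103.7), (-41, 104.1), (-33, 104.3), (-25, 104.8), (-17, 105.0), (-9, 105.5)]
w4 red 175 [-12.4  12.5  96.4] [ -0.6  23.1 100.9]
w4 red 178 [-12.3 -23.1  96.5] [ -0.6 -11.8 101.1]
w4 plate top 292 [ -2.4  10.2 118.5] [ -7.1   0.4 117.4]
green 0 
w22 red 200 [-12.5  13.   97.1] [ -0.9  24.4 100.9]
w22 red 209 [-12.4 -24.5  96.9] [-1.000e-01 -1.240e+01  1.008e+02]
w22 plate top 231 [ -4.7  10.  106.8] [ -8.8  -0.2 105.5]
green 0
```

View pics/c22.png

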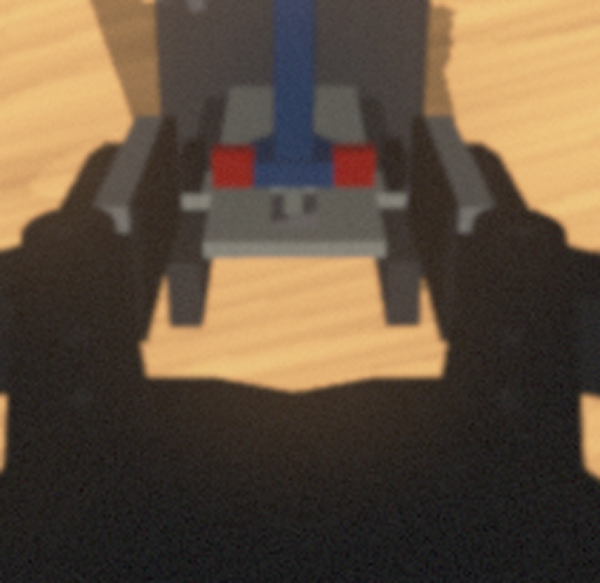

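The last view shows both red catches at (232,166) and (355,166) hugging the plate. Each is about 1 to 1.4 mm further out than unloaded, as "locked" should be. The bracket sits 11.9 mm lower, up to a hard stop.

```bash
python3 -c "
from h import *
loc(); print(r.hand_in())"
```

```text
t 36.4 grip x,y,z -54.6 -0.4 179.5 F -1.1 -0.2 -0.7 M [-0.08  0.02  0.  ] gap 42.9 turn -0.0
the job is handed in; nothing more can be done
None
```

I hooked the blue bracket into both slots and pressed it down until it snapped in. I then let go, moved the arm clear and handed in at 36.4 s. By my checks it is locked home. No verdict was reported.

**Last checks**
- **Travel:** the bar by the plate came down 11.9 mm after the ears met the catches. About 11 mm was expected.
- **Hard stop:** it did not move further under about 15 N.
- **Catches:** both red catches sit about 0.5 to 1.4 mm further out than before, evenly on both sides. About 1.5 mm is expected when locked.
- **Droop:** about 0.045 to 0.05 rad, within the 0.06 allowed.
- **Strip height:** the pictures and the contact both put the strip 8 to 9 mm below nominal.

**What did not go as expected**
- **Fingertips:** the shut fingertips ended about 25 mm above the reported tool point. I found the bar by going down slowly until I felt it.
- **Snap force:** it stuck at up to 22 N, above the 8 to 18 N given. Small sideways movements while pressing freed it. The last push was a little stronger, and I did not read its peak force.
- **Tool tilt:** pressing tilted the tool by about 2°.
- **Not checked:** I could not see the green pin under the plate. I took no final pictures of the bystanders, but I felt no contact with them.

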